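# Restock the glaze sample tray

### The job

Take the plain white tiles out of the wooden sample tray and put them in the ochre bowl, pull open the drawer under the tiled riser, and fill every empty pocket of the tray with a spare glaze test tile from the drawer, ochre in the ochre row and blue in the blue row, each lying flat on its pocket's floor. When the tray is full, with the left-over spares still in the drawer and no tile left lying about, push the drawer fully shut. Keep the bowl upright and leave the jug, scraper and rib where they are.

Things in the scene. Friction and masses are not known exactly. Their poses are not given: they have to be found in the camera images.
- riser: low wooden riser fixed to the bench, top faced with white tiles, 170 (x) by 250 (y) by 62 mm high; origin at the centre of its underside, its front faces -x of its own frame. A shallow drawer slides out of that front
- drawer (a joint): how far the drawer is out, m: 0 shut, 0.14 fully out (to -x of the riser); out 0.13 all compartments are uncovered. Six compartments, 2 (x) by 3 (y), each 57 by 69 mm, floor 8 mm above the bench; dividers 4 mm thick rise 6 mm above that floor, side and back walls 12 mm; front panel 12 mm thick, its top 46 mm above the bench
- drawer_pull (a point): grip point of the drawer's pull: a dark wooden tongue standing out of the middle of the front panel, 44 mm long (x of the riser), 14 mm thick (y), from 12 to 46 mm above the bench; the point is 24 mm out from the panel's front face, 34 mm above the bench, on the tongue's mid-plane
- drawer_in (a point): centre of the drawer's compartment floor (8 mm above the bench), axes as the riser; moves with the drawer. Compartment centres at x -0.0305 and +0.0305, y -0.073, 0, +0.073 from it; the floor reaches 59 mm either way in x and 108 mm in y
- tray: wooden sample tray fixed to the bench, 106 (x) by 184 (y) by 13 mm high, origin at the centre of its underside. Six square pockets 42 mm wide, 7 mm deep (floor 6 mm above the bench), centred at y -0.062, 0, +0.062 m: the ochre row at x -0.024, the blue row at x +0.024; pocket floors are dark, a painted strip along each long edge shows the colour of the row beside it
- ochre1: glaze test tile, ochre on both faces with a bare clay band round the edge, 34 by 34 by 20 mm thick, 45 g, origin at its centre, z across the thickness; starts in a pocket of its colour in the tray, or is absent
- ochre2: glaze test tile, ochre on both faces with a bare clay band round the edge, 34 by 34 by 20 mm thick, 45 g, origin at its centre, z across the thickness; starts in a pocket of its colour in the tray, or is absent
- ochre3: glaze test tile, ochre on both faces with a bare clay band round the edge, 34 by 34 by 20 mm thick, 45 g, origin at its centre, z across the thickness; a spare, starts in some compartment of the drawer
- ochre4: glaze test tile, ochre on both faces with a bare clay band round the edge, 34 by 34 by 20 mm thick, 45 g, origin at its centre, z across the thickness; a spare, starts in some compartment of the drawer
- ochre5: glaze test tile, ochre on both faces with a bare clay band round the edge, 34 by 34 by 20 mm thick, 45 g, origin at its centre, z across the thickness; a spare, starts in some compartment of the drawer
- blue1: glaze test tile, blue on both faces with a bare clay band round the edge, 34 by 34 by 20 mm thick, 45 g, origin at its centre, z across the thickness; starts in a pocket of its colour in the tray, or is absent
- blue2: glaze test tile, blue on both faces with a bare clay band round the edge, 34 by 34 by 20 mm thick, 45 g, origin at its centre, z across the thickness; starts in a pocket of its colour in the tray, or is absent
- blue3: glaze test tile, blue on both faces with a bare clay band round the edge, 34 by 34 by 20 mm thick, 45 g, origin at its centre, z across the thickness; a spare, starts in some compartment of the drawer
- blue4: glaze test tile, blue on both faces with a bare clay band round the edge, 34 by 34 by 20 mm thick, 45 g, origin at its centre, z across the thickness; a spare, starts in some compartment of the drawer
- blue5: glaze test tile, blue on both faces with a bare clay band round the edge, 34 by 34 by 20 mm thick, 45 g, origin at its centre, z across the thickness; a spare, starts in some compartment of the drawer
- white1: plain white tile standing in for a missing sample, same size as the glaze test tiles (34 by 34 by 20 mm, origin at its centre); starts in one of the ochre pockets of the tray
- white2: plain white tile, the same; starts in one of the blue pockets of the tray
- bowl: glazed ochre bowl, 124 mm across the rim, 45 mm high, inner floor about 5 mm above the bench, sides sloping out, loose, origin at the centre of its foot
- jug: blue plastic jug, 104 mm wide plus a handle, 165 mm high, loose, origin at the centre of its foot
- scraper: flat steel scraper with a wooden handle, 190 mm long, 45 mm wide, 12 mm thick, loose on the bench, origin on its underside where handle meets blade
- rib: small wooden rib, 55 by 90 by 6 mm, lying on the riser's top, origin at the centre of its underside
Things that resemble listed ones, but are neither listed nor needed, are in the scene too. Leave any green or pink look-alike of the white1 alone.

How it is judged (in metres and radians):
On the way, in this order (a step that is already met when the one before it is completed fails the run):
1. the drawer is pulled open by at least 80 mm (value of joint drawer above 0.08 m), for 0.2 s.
2. every pocket of the tray holds a tile of its own colour, flat on the floor (((x of ochre1 in the frame of tray between -0.031 and -0.017 m and y of ochre1 in the frame of tray between 0.055 and 0.069 m and z of ochre1 in the frame of tray between 0.013 and 0.019 m) or (x of ochre2 in the frame of tray between -0.031 and -0.017 m and y of ochre2 in the frame of tray between 0.055 and 0.069 m and z of ochre2 in the frame of tray between 0.013 and 0.019 m) or (x of ochre3 in the frame of tray between -0.031 and -0.017 m and y of ochre3 in the frame of tray between 0.055 and 0.069 m and z of ochre3 in the frame of tray between 0.013 and 0.019 m) or (x of ochre4 in the frame of tray between -0.031 and -0.017 m and y of ochre4 in the frame of tray between 0.055 and 0.069 m and z of ochre4 in the frame of tray between 0.013 and 0.019 m) or (x of ochre5 in the frame of tray between -0.031 and -0.017 m and y of ochre5 in the frame of tray between 0.055 and 0.069 m and z of ochre5 in the frame of tray between 0.013 and 0.019 m)) and ((x of ochre1 in the frame of tray between -0.031 and -0.017 m and y of ochre1 in the frame of tray between -0.007 and 0.007 m and z of ochre1 in the frame of tray between 0.013 and 0.019 m) or (x of ochre2 in the frame of tray between -0.031 and -0.017 m and y of ochre2 in the frame of tray between -0.007 and 0.007 m and z of ochre2 in the frame of tray between 0.013 and 0.019 m) or (x of ochre3 in the frame of tray between -0.031 and -0.017 m and y of ochre3 in the frame of tray between -0.007 and 0.007 m and z of ochre3 in the frame of tray between 0.013 and 0.019 m) or (x of ochre4 in the frame of tray between -0.031 and -0.017 m and y of ochre4 in the frame of tray between -0.007 and 0.007 m and z of ochre4 in the frame of tray between 0.013 and 0.019 m) or (x of ochre5 in the frame of tray between -0.031 and -0.017 m and y of ochre5 in the frame of tray between -0.007 and 0.007 m and z of ochre5 in the frame of tray between 0.013 and 0.019 m)) and ((x of ochre1 in the frame of tray between -0.031 and -0.017 m and y of ochre1 in the frame of tray between -0.069 and -0.055 m and z of ochre1 in the frame of tray between 0.013 and 0.019 m) or (x of ochre2 in the frame of tray between -0.031 and -0.017 m and y of ochre2 in the frame of tray between -0.069 and -0.055 m and z of ochre2 in the frame of tray between 0.013 and 0.019 m) or (x of ochre3 in the frame of tray between -0.031 and -0.017 m and y of ochre3 in the frame of tray between -0.069 and -0.055 m and z of ochre3 in the frame of tray between 0.013 and 0.019 m) or (x of ochre4 in the frame of tray between -0.031 and -0.017 m and y of ochre4 in the frame of tray between -0.069 and -0.055 m and z of ochre4 in the frame of tray between 0.013 and 0.019 m) or (x of ochre5 in the frame of tray between -0.031 and -0.017 m and y of ochre5 in the frame of tray between -0.069 and -0.055 m and z of ochre5 in the frame of tray between 0.013 and 0.019 m)) and ((x of blue1 in the frame of tray between 0.017 and 0.031 m and y of blue1 in the frame of tray between 0.055 and 0.069 m and z of blue1 in the frame of tray between 0.013 and 0.019 m) or (x of blue2 in the frame of tray between 0.017 and 0.031 m and y of blue2 in the frame of tray between 0.055 and 0.069 m and z of blue2 in the frame of tray between 0.013 and 0.019 m) or (x of blue3 in the frame of tray between 0.017 and 0.031 m and y of blue3 in the frame of tray between 0.055 and 0.069 m and z of blue3 in the frame of tray between 0.013 and 0.019 m) or (x of blue4 in the frame of tray between 0.017 and 0.031 m and y of blue4 in the frame of tray between 0.055 and 0.069 m and z of blue4 in the frame of tray between 0.013 and 0.019 m) or (x of blue5 in the frame of tray between 0.017 and 0.031 m and y of blue5 in the frame of tray between 0.055 and 0.069 m and z of blue5 in the frame of tray between 0.013 and 0.019 m)) and ((x of blue1 in the frame of tray between 0.017 and 0.031 m and y of blue1 in the frame of tray between -0.007 and 0.007 m and z of blue1 in the frame of tray between 0.013 and 0.019 m) or (x of blue2 in the frame of tray between 0.017 and 0.031 m and y of blue2 in the frame of tray between -0.007 and 0.007 m and z of blue2 in the frame of tray between 0.013 and 0.019 m) or (x of blue3 in the frame of tray between 0.017 and 0.031 m and y of blue3 in the frame of tray between -0.007 and 0.007 m and z of blue3 in the frame of tray between 0.013 and 0.019 m) or (x of blue4 in the frame of tray between 0.017 and 0.031 m and y of blue4 in the frame of tray between -0.007 and 0.007 m and z of blue4 in the frame of tray between 0.013 and 0.019 m) or (x of blue5 in the frame of tray between 0.017 and 0.031 m and y of blue5 in the frame of tray between -0.007 and 0.007 m and z of blue5 in the frame of tray between 0.013 and 0.019 m)) and ((x of blue1 in the frame of tray between 0.017 and 0.031 m and y of blue1 in the frame of tray between -0.069 and -0.055 m and z of blue1 in the frame of tray between 0.013 and 0.019 m) or (x of blue2 in the frame of tray between 0.017 and 0.031 m and y of blue2 in the frame of tray between -0.069 and -0.055 m and z of blue2 in the frame of tray between 0.013 and 0.019 m) or (x of blue3 in the frame of tray between 0.017 and 0.031 m and y of blue3 in the frame of tray between -0.069 and -0.055 m and z of blue3 in the frame of tray between 0.013 and 0.019 m) or (x of blue4 in the frame of tray between 0.017 and 0.031 m and y of blue4 in the frame of tray between -0.069 and -0.055 m and z of blue4 in the frame of tray between 0.013 and 0.019 m) or (x of blue5 in the frame of tray between 0.017 and 0.031 m and y of blue5 in the frame of tray between -0.069 and -0.055 m and z of blue5 in the frame of tray between 0.013 and 0.019 m))), for 0.2 s.
At the end, for the whole second after the job is handed in: every pocket holds a tile of its row's colour lying on the pocket floor (centre within 7 mm of the pocket's centre along each side, not riding on the rim), every other glazed tile is inside the drawer, both white tiles are in the bowl, all tiles are at rest, and the drawer is within 8 mm of shut (all of step 2 and ((x of ochre1 in the frame of tray between -0.05 and 0.05 m and y of ochre1 in the frame of tray between -0.09 and 0.09 m and z of ochre1 in the frame of tray below 0.022 m) or (x of ochre1 in the frame of drawer_in between -0.058 and 0.058 m and y of ochre1 in the frame of drawer_in between -0.106 and 0.106 m and z of ochre1 in the frame of drawer_in below 0.03 m)) and ((x of ochre2 in the frame of tray between -0.05 and 0.05 m and y of ochre2 in the frame of tray between -0.09 and 0.09 m and z of ochre2 in the frame of tray below 0.022 m) or (x of ochre2 in the frame of drawer_in between -0.058 and 0.058 m and y of ochre2 in the frame of drawer_in between -0.106 and 0.106 m and z of ochre2 in the frame of drawer_in below 0.03 m)) and ((x of ochre3 in the frame of tray between -0.05 and 0.05 m and y of ochre3 in the frame of tray between -0.09 and 0.09 m and z of ochre3 in the frame of tray below 0.022 m) or (x of ochre3 in the frame of drawer_in between -0.058 and 0.058 m and y of ochre3 in the frame of drawer_in between -0.106 and 0.106 m and z of ochre3 in the frame of drawer_in below 0.03 m)) and ((x of ochre4 in the frame of tray between -0.05 and 0.05 m and y of ochre4 in the frame of tray between -0.09 and 0.09 m and z of ochre4 in the frame of tray below 0.022 m) or (x of ochre4 in the frame of drawer_in between -0.058 and 0.058 m and y of ochre4 in the frame of drawer_in between -0.106 and 0.106 m and z of ochre4 in the frame of drawer_in below 0.03 m)) and ((x of ochre5 in the frame of tray between -0.05 and 0.05 m and y of ochre5 in the frame of tray between -0.09 and 0.09 m and z of ochre5 in the frame of tray below 0.022 m) or (x of ochre5 in the frame of drawer_in between -0.058 and 0.058 m and y of ochre5 in the frame of drawer_in between -0.106 and 0.106 m and z of ochre5 in the frame of drawer_in below 0.03 m)) and ((x of blue1 in the frame of tray between -0.05 and 0.05 m and y of blue1 in the frame of tray between -0.09 and 0.09 m and z of blue1 in the frame of tray below 0.022 m) or (x of blue1 in the frame of drawer_in between -0.058 and 0.058 m and y of blue1 in the frame of drawer_in between -0.106 and 0.106 m and z of blue1 in the frame of drawer_in below 0.03 m)) and ((x of blue2 in the frame of tray between -0.05 and 0.05 m and y of blue2 in the frame of tray between -0.09 and 0.09 m and z of blue2 in the frame of tray below 0.022 m) or (x of blue2 in the frame of drawer_in between -0.058 and 0.058 m and y of blue2 in the frame of drawer_in between -0.106 and 0.106 m and z of blue2 in the frame of drawer_in below 0.03 m)) and ((x of blue3 in the frame of tray between -0.05 and 0.05 m and y of blue3 in the frame of tray between -0.09 and 0.09 m and z of blue3 in the frame of tray below 0.022 m) or (x of blue3 in the frame of drawer_in between -0.058 and 0.058 m and y of blue3 in the frame of drawer_in between -0.106 and 0.106 m and z of blue3 in the frame of drawer_in below 0.03 m)) and ((x of blue4 in the frame of tray between -0.05 and 0.05 m and y of blue4 in the frame of tray between -0.09 and 0.09 m and z of blue4 in the frame of tray below 0.022 m) or (x of blue4 in the frame of drawer_in between -0.058 and 0.058 m and y of blue4 in the frame of drawer_in between -0.106 and 0.106 m and z of blue4 in the frame of drawer_in below 0.03 m)) and ((x of blue5 in the frame of tray between -0.05 and 0.05 m and y of blue5 in the frame of tray between -0.09 and 0.09 m and z of blue5 in the frame of tray below 0.022 m) or (x of blue5 in the frame of drawer_in between -0.058 and 0.058 m and y of blue5 in the frame of drawer_in between -0.106 and 0.106 m and z of blue5 in the frame of drawer_in below 0.03 m)) and horizontal distance between each of white1, white2 and bowl below 0.05 m and z of each of white1, white2 in the frame of bowl below 0.06 m and linear speed of each of ochre1, ochre2, ochre3, ochre4, ochre5, blue1, blue2, blue3, blue4, blue5, white1, white2 below 0.03 m/s and value of joint drawer below 0.008 m); the robot touches nothing.
It fails at once if the jug is shifted more than 40 mm or tipped (distance of jug from where it was at the start of the episode above 0.04 m or angle between jug's own z axis and vertical above 0.35 rad).
It fails at once if the scraper is shifted more than 40 mm or tipped (distance of scraper from where it was at the start of the episode above 0.04 m or angle between scraper's own z axis and vertical above 0.35 rad).
It fails at once if the rib is shifted more than 40 mm or tipped (distance of rib from where it was at the start of the episode above 0.04 m or angle between rib's own z axis and vertical above 0.35 rad).
It fails at once if the bowl is tipped (angle between bowl's own z axis and vertical above 0.5 rad).
Of ochre1, ochre2, blue1, blue2 only 1 to 3 are there at a start; the rules pass over those that are not, and their reading is None.
At some moment in a run one of ochre3, ochre4, ochre5, blue3, blue4, blue5 may be knocked a few centimetres aside while the robot is not near it.
Once in a run the grip may slacken for a moment while it holds something.
It also fails if it takes over 210 s, if anything falls off the work surface, if the arm or the gripper's body presses on something with over 40 N, if the wrist force passes 120 N, or if a joint passes its speed limit or range.

### The arm

A 6-joint arm with a two-finger parallel gripper is mounted at the origin on the work surface. World frame = base frame: x ahead of the robot, y to its left, z up, the work surface at z = 0. Lengths are in mm, angles in rad, forces in N, time in s.
With the tool pointing down it reaches from about 275 to 750 mm from the base axis. Payload 10.2 kg.
Tool frame: the origin (TCP) lies at the very end of the fingers, on their centre line; the grasp point (between the pads) lies 19 mm behind it; z points along the fingers, y is the direction in which the jaws open and shut (so a half turn about z gives the same grasp; the last joint's range is limited). The gripper opens to 85 mm and grips with 20 to 120 N. Pads are 22 mm wide; open, the fingers measure 114 mm over their backs; the gripper's body (76 mm by 85 mm) begins 54 mm behind the grasp point. The pads swing forward as they close: fully open they stand 13 mm farther back than shut.
Start: joints at [-0.223, 0.313, 1.498, -0, 1.331, -0.223], TCP at [525.006, -0.013, 231.294] pointing down, gripper open.
Joint ranges: [-2.94, 2.94], [-0.97, 2.17], [0.19, 2.56], [-1.23, 4.37], [0.02, 3.11], [-2.88, 2.88]. Speed limits (rad/s): [2.39, 2.39, 3.01, 3.14, 3.14, 3.14].

### API

Orientations are given as a unit quaternion [w, x, y, z].
In Python, from rig import readout, cams, finish_job gives the robot as it stands. The module is installed in compiled form; this text tells all that it offers.
- The arm moves only by the tool carry_out, never from a script. Its argument "steps" is one flat list of numbers, 7 for each row, row after row: the shift along the tool's x, y, z in cm, then the turn, a rotation vector about the tool's x, y, z in units of 5 degrees (1.0 is 5 degrees), then the opening, from -1 (shut) to 1 (fully open), so that 0 is half open. In form: [x, y, z, ax, ay, az, hand, x, y, z, ax, ay, az, hand, ...]. A call has 1 to 20 rows; each row shifts and turns the commanded pose from where the row before left it, along the tool's axes as they then stand; what a row does not reach is not made up. A row lasts 1/12 s, in which the tool goes at most 41.7 mm and 7.16 degrees, less where a joint would pass 70% of its speed; a pose out of reach is approached as far as the arm can. A call with a gripper value outside its range is refused whole. The fingers move at their own pace and stop on an object; "grip_force" is the grip in N (left out, the last holds). Time passes only in rows, so rows that do not move let the fingers close. It gives the time, the measured TCP pose, the force and the opening at its end, in the units of the state.
- readout.sense(): the state, without advancing time (a new reading comes with each control period).
- cams.capture(name): name is "scene" or "side" or "wrist"; returns the picture (420x560x3 uint8, red, green, blue); there is no depth.
- cams.calibration(name): a dict with "fx", "fy", "cx", "cy" (pixels), "k1" (the pictures are not rectified: a ray, as slopes to the right and down, at radius r is drawn at 1 + k1 r^2 times it, then the intrinsics apply), "R" (3x3) and "t" (3): a world point X has camera coordinates R X + t; the wrist camera has in their place "T_tool_cam" (4x4, takes a point from camera to tool coordinates, whose origin is the TCP and whose axes are the flange's). Camera axes: x right, y down, z forward; pixel columns grow to the right and rows downward; lengths in mm; the calibration is good to about 2 mm. A picture is of the moment at which its call begins: read the wrist's pose just before it. calibration takes no time and is no camera call.
- finish_job(): hands the job in, once; it reports no verdict.
The state is a dict: "time_s": time; "joints": joint angles; "dq": joint speeds; "tau": joint torques, N m; "eef_pos": TCP position; "ee_rot": TCP orientation; "force": force on the tool from outside, world axes, zero at the start; "wrist_torque": the same for the moment, N m; "grip_width": opening from 0.0 (shut) to 1.0 (fully open).
Only numpy, scipy, OpenCV 4.12 (cv2) and the standard library are available. Lean on these libraries where they do the work, as an engineer would, in place of code of your own. Each camera call takes 0.05 s, during which the arm holds its last target.

## Working session

There is one attempt and no reset: what is moved stays moved. The work goes in short steps, Python scripts to look and compute and a tool call to move; the robot and the scene stay as the last step left them, time stands still between calls to the robot, and variables do not carry over. Pictures are saved under pics/ and viewed, and the job is handed in when it is done.

Besides the shell and the picture viewer there is one more tool, called in YAML: its name, and indented under it one key for each argument. carry_out: Moves the arm, as the interface text tells. Its arguments: {"type":"object","properties":{"steps":{"type":"array","items":{"type":"number"}},"grip_force":{"type":"number"}},"required":["steps"]}

```bash
mkdir -p pics; ls; python3 - <<'E'
from rig import readout,cams
import cv2
s=readout.sense();print(s)
for n in("scene","side","wrist"):
    im=cams.capture(n);cv2.imwrite(f"pics/{n}0.png",im[:,:,::-1]);print(n,cams.calibration(n))
E
```

```text
pics
{'time_s': 0.0, 'joints': array([-2.23404539e-01,  3.13445885e-01,  1.49844308e+00, -5.21488606e-05,
        1.33099402e+00, -2.23381728e-01]), 'dq': array([ 0.00097187,  0.00120732,  0.00021405, -0.00078558, -0.00025846,
        0.0003059 ]), 'tau': array([-5.78409599e-04, -4.12261176e+01, -2.59742296e+01, -3.58453699e-04,
        4.11797926e-03, -1.23038126e-05]), 'eef_pos': array([5.24739262e+02, 3.14279949e-02, 2.30734925e+02]), 'ee_rot': array([-5.32436175e-04,  7.07110308e-01,  7.07102960e-01, -3.65227161e-04]), 'force': array([ 0.19696212,  0.352233  , -0.39864065]), 'wrist_torque': array([ 0.00524126,  0.01603772, -0.02350425]), 'grip_width': 0.9983534536182319}
scene {'fx': 379.84747505535717, 'fy': 379.84747505535717, 'cx': 277.43185404933763, 'cy': 210.93468800964996, 'k1': -0.010446237808138364, 'R': array([[-0.73038408,  0.68278391, -0.01858036],
       [ 0.52924162,  0.54852225, -0.64732268],
       [-0.43178977, -0.48262768, -0.76198958]]), 't': array([ 408.48499752, -260.04963974, 1121.21907595])}
side {'fx': 398.70813453923586, 'fy': 398.70813453923586, 'cx': 276.79816824611396, 'cy': 207.5734456310096, 'k1': -0.06670245881122226, 'R': array([[-0.95725069, -0.28925294,  0.0019625 ],
       [-0.18461505,  0.60571197, -0.77397047],
       [ 0.22268452, -0.74124607, -0.63321865]]), 't': array([561.05537353, 141.85244788, 785.58704464])}
wrist {'fx': 374.3183443772376, 'fy': 374.3183443772376, 'cx': 278.2624207909567, 'cy': 207.0933789916778, 'k1': -0.10038507742872638, 'T_tool_cam': array([[-6.86424887e-04, -9.60028158e-01, -2.79902598e-01,
         7.08022269e+01],
       [ 9.99999425e-01, -4.28342884e-04, -9.83210817e-04,
         7.21116659e-01],
       [ 8.24015784e-04, -2.79903112e-01,  9.60027900e-01,
        -1.42266839e+02],
       [ 0.00000000e+00,  0.00000000e+00,  0.00000000e+00,
         1.00000000e+00]])}
```

View pics/scene0.png

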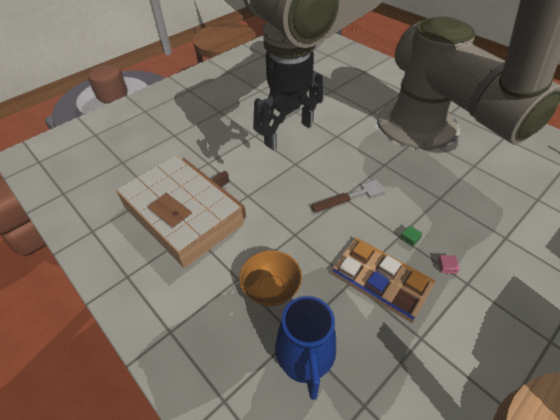

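View pics/side0.png

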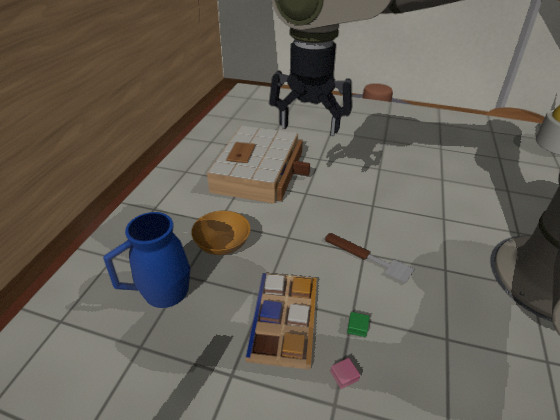

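View pics/wrist0.png

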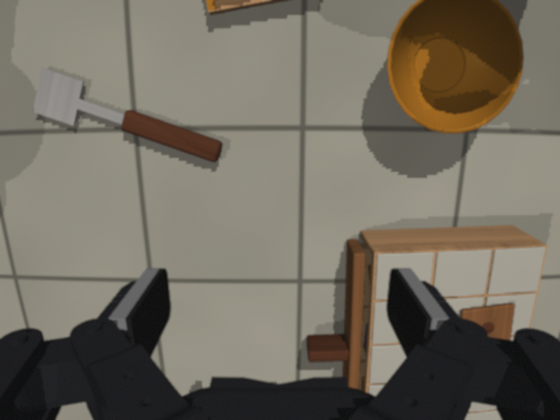

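```bash
cat > h.py <<'E'
import numpy as np,cv2
from rig import readout,cams
from scipy.spatial.transform import Rotation as Ro
def tool():
    s=readout.sense();q=s['ee_rot'];return Ro.from_quat([q[1],q[2],q[3],q[0]]).as_matrix(),np.array(s['eef_pos'])
def cal(n,pose=None):
    c=cams.calibration(n)
    if n=='wrist':
        R,p=pose if pose is not None else tool();T=np.array(c['T_tool_cam'])
        Rc=R@T[:3,:3];C=R@T[:3,3]+p
        return c,Rc.T,-Rc.T@C
    return c,np.array(c['R']),np.array(c['t'])
def proj(n,X,pose=None):
    c,R,t=cal(n,pose);x=np.atleast_2d(X)@R.T+t;s=x[:,:2]/x[:,2:];r2=(s**2).sum(1,keepdims=True);s=s*(1+c['k1']*r2)
    return s*[c['fx'],c['fy']]+[c['cx'],c['cy']]
def back(n,uv,z,pose=None):
    c,R,t=cal(n,pose);uv=np.atleast_2d(uv).astype(float);d=(uv-[c['cx'],c['cy']])/[c['fx'],c['fy']];s=d.copy()
    for _ in range(20): s=d/(1+c['k1']*(s**2).sum(1,keepdims=True))
    r=np.c_[s,np.ones(len(s))]@R;C=-R.T@t
    k=(np.broadcast_to(z,len(r))-C[2])/r[:,2];return C+k[:,None]*r
def shot(n,name,box=None,f=1,draw=None):
    pose=tool();im=cams.capture(n)[:,:,::-1].copy();cv2.imwrite(f'pics/raw_{name}.png',im)
    np.savez(f'pics/{name}.npz',R=pose[0],p=pose[1]);crop(im,name,box,f);return im,pose
def crop(im,name,box,f):
    if box: im=im[box[1]:box[3],box[0]:box[2]]
    cv2.imwrite(f'pics/{name}.png',cv2.resize(im,None,fx=f,fy=f,interpolation=cv2.INTER_CUBIC))
def ldpose(name):
    d=np.load(f'pics/{name}.npz');return d['R'],d['p']
E
python3 - <<'E'
from h import *
a=cv2.imread('pics/scene0.png');b=cv2.imread('pics/side0.png')
crop(a,'c1',(325,220,475,330),5);crop(b,'c2',(240,265,370,390),4.5)
crop(a,'c3',(110,145,260,265),5)
E
```

```text
(no output)
```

View pics/c1.png

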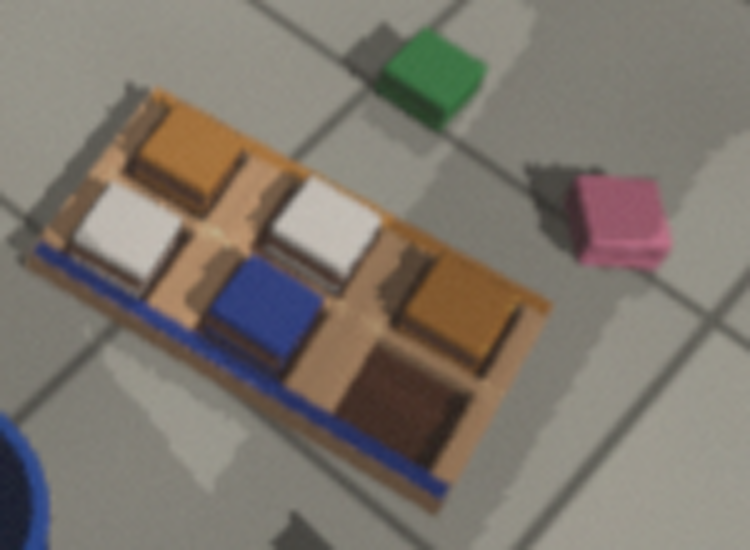

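View pics/c2.png

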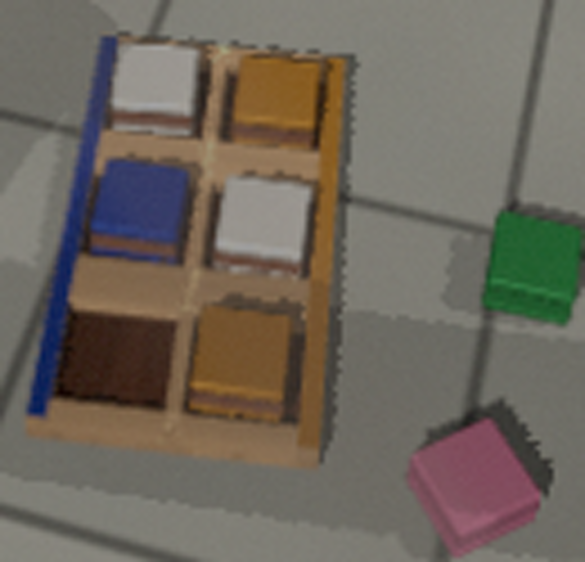

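View pics/c3.png

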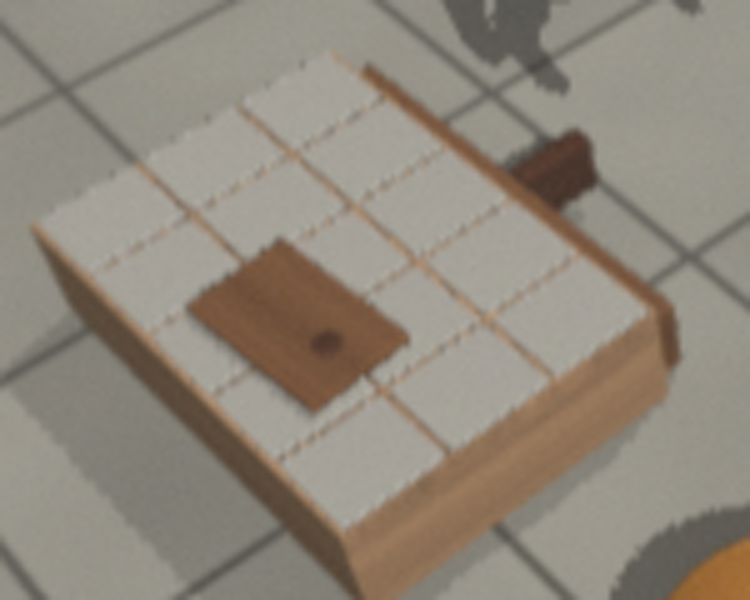

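```bash
python3 - <<'E'
from h import *
A=np.array([(155,90),(40,245),(443,495),(550,305)])/5+[325,220]
B=np.array([(348,57),(105,38),(32,418),(318,452)])/4.5+[240,265]
# order: ochre+far, blue far, blue near,ochre near
for n,P in(('scene',A),('side',B)):
    w=back(n,P,13);print(n,w.round(1)[:,:2].tolist(),w.mean(0).round(1),[round(float(np.linalg.norm(w[i]-w[i-1])),1) for i in range(4)],np.degrees(np.arctan2(*(w[2]-w[1])[1::-1])),np.degrees(np.arctan2(*(w[1]-w[0])[1::-1])))
C=np.array([(335,52),(35,228),(345,530),(655,315)])/5+[110,145]
w=back('scene',C,62);print(w.round(1)[:,:2].tolist(),w.mean(0).round(1),[round(float(np.linalg.norm(w[i]-w[i-1])),1) for i in range(4)])
print('pullend',back('scene',np.array([(578,133)])/5+[110,145],46).round(1))
print('bowl?',back('scene',[(270,280)],45),back('side',[(221,234)],40))
E
```

```text
scene [[463.1, 151.5], [559.4, 169.4], [532.2, 347.1], [432.2, 330.3]] [496.7 249.6  13. ] [181.5, 97.9, 179.8, 101.4] 98.70521138405493 10.51100488723123
side [[459.7, 146.9], [563.2, 167.0], [531.7, 346.3], [430.2, 329.4]] [496.2 247.4  13. ] [184.9, 105.5, 182.1, 102.9] 99.96527925721732 10.983109973582236
[[618.8, -304.2], [787.4, -298.4], [777.4, -55.6], [614.2, -57.1]] [ 699.5 -178.8   62. ] [247.2, 168.7, 243.0, 163.3]
pullend [[ 558.2 -186.9   46. ]]
bowl? [[683.17345837 112.61817873  45.        ]] [[673.18363552 112.69962356  40.        ]]
```

carry_out:
  steps: [2.75, -0.3, 0, 0, 0, 0, 1, 2.75, -0.3, 0, 0, 0, 0, 1, 2.75, -0.3, 0, 0, 0, 0, 1, 2.75, -0.3, 0, 0, 0, 0, 1, 2.75, -0.3, 0, 0, 0, 0, 1, 2.75, -0.3, 0, 0, 0, 0, 1, 2.75, -0.3, 0, 0, 0, 0, 1, 2.75, -0.3, 0, 0, 0, 0, 1, 2.75, -0.4, 0, 0, 0, 0, 1]
  grip_force: 40

```text
time_s: 0.9
eef_pos: [496.6, 248.8, 231.0]
ee_rot: [-0.0, 0.707, 0.707, -0.0]
force: [0.1, -0.9, -0.5]
grip_width: 0.995
```

carry_out:
  steps: [0, 0, 0.65, 0, 0, -1.18, 0.2, 0, 0, 0.65, 0, 0, -1.18, 0.2, 0, 0, 0.65, 0, 0, -1.18, 0.2, 0, 0, 0.65, 0, 0, -1.18, 0.2, 0, 0, 0.65, 0, 0, -1.18, 0.2, 0, 0, 0.65, 0, 0, -1.18, 0.2, 0, 0, 0.65, 0, 0, -1.18, 0.2, 0, 0, 0.65, 0, 0, -1.18, 0.2, 0, 0, 0.65, 0, 0, -1.18, 0.2, 0, 0, 0.65, 0, 0, -1.18, 0.2, 0, 0, 0.65, 0, 0, -1.18, 0.2, 0, 0, 0.65, 0, 0, -1.18, 0.2, 0, 0, 0.65, 0, 0, -1.18, 0.2, 0, 0, 0.65, 0, 0, -1.18, 0.2, 0, 0, 0.65, 0, 0, -1.18, 0.2, 0, 0, 0.65, 0, 0, -1.18, 0.2, 0, 0, 0.65, 0, 0, -1.18, 0.2, 0, 0, 0, 0, 0, 0, 0.2, 0, 0, 0, 0, 0, 0, 0.2]

```text
time_s: 2.48
eef_pos: [496.8, 247.4, 120.6]
ee_rot: [-0.0, -0.088, 0.996, -0.0]
force: [-0.5, 0.7, 0.6]
grip_width: 0.604
```

```bash
python3 - <<'E'
from h import *
im,p=shot('wrist','w1',None,1.4);print(p,readout.sense()['grip_width'],readout.sense()['joints'])
E
```

```text
(array([[-9.84426368e-01, -1.75795452e-01, -8.28089198e-04],
       [-1.75795333e-01,  9.84426714e-01, -2.14277620e-04],
       [ 8.52862159e-04, -6.53663225e-05, -9.99999634e-01]]), array([496.83822929, 247.4435141 , 120.57063631])) 0.6010460566133855 [ 2.50981571e-01  4.86289707e-01  1.54934037e+00  1.74884994e-05
  1.10595618e+00 -1.49635753e+00]
```

View pics/w1.png

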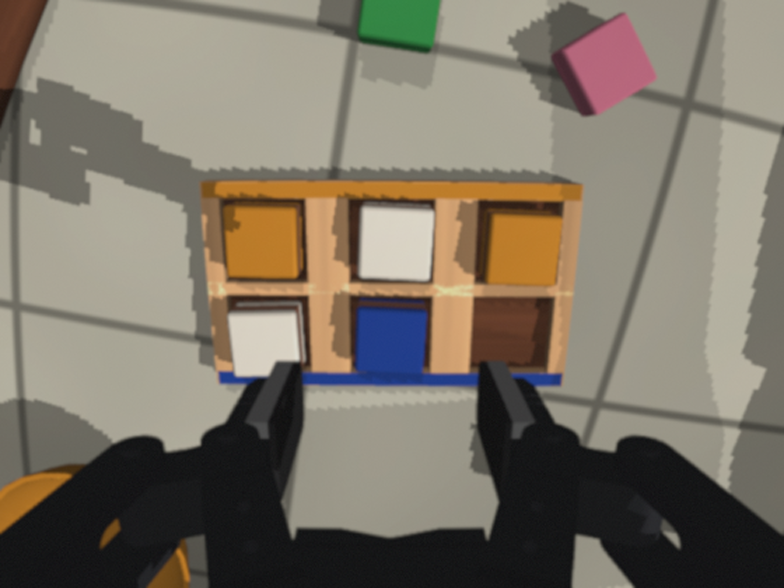

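```bash
python3 - <<'E'
from h import *
P=ldpose('w1')
A=np.array([(203,185),(218,383),(562,384),(582,187)])/1.4
w=back('wrist',A,13,P);c=w.mean(0);print(w.round(1)[:,:2].tolist(),c.round(1),[round(float(np.linalg.norm(w[i]-w[i-1])),1) for i in range(4)],np.degrees(np.arctan2(*(w[2]-w[1])[1::-1])),np.degrees(np.arctan2(*(w[3]-w[0])[1::-1])),np.degrees(np.arctan2(*(w[1]-w[0])[1::-1])))
# tile tops z=26
T={'o_far':(224,202,303,279),'white_o':(359,205,434,283),'o_near':(487,211,562,286),'white_b':(229,308,300,377),'blue':(356,308,428,376)}
for k,b in T.items():
    print(k,back('wrist',np.array([((b[0]+b[2])/2,(b[1]+b[3])/2)])/1.4,26,P)[0,:2].round(1))
for y in(60,70): pass
E
```

```text
[[463.2, 150.6], [565.6, 166.6], [534.2, 346.8], [432.4, 328.9]] [498.9 248.2  13. ] [181.0, 103.6, 182.9, 103.3] 99.89095201370199 99.79797757923966 8.879682446321594
o_far [482.1 185.3]
white_o [473.1 246. ]
o_near [464.6 304.8]
white_b [532.2 191.3]
blue [520.9 252.5]
```

carry_out:
  steps: [1.2, 0.15, 1, 0, 0, 0, 0.2, 1.2, 0.15, 2, 0, 0, 0, 0.2, 0, 0, 2.5, 0, 0, 0, 0.2, 0, 0, 2, 0, 0, 0, 0.2, 0, 0, 1.5, 0, 0, 0, 0.2, 0, 0, 1, 0, 0, 0, 0.2, 0, 0, 0.5, 0, 0, 0, 0.2, 0, 0, 0, 0, 0, 0, 0.2, 0, 0, 0, 0, 0, 0, 0.2, 0, 0, 0, 0, 0, 0, -1, 0, 0, 0, 0, 0, 0, -1, 0, 0, 0, 0, 0, 0, -1, 0, 0, 0, 0, 0, 0, -1, 0, 0, 0, 0, 0, 0, -1, 0, 0, 0, 0, 0, 0, -1]
  grip_force: 40

```text
time_s: 3.78
eef_pos: [473.5, 246.4, 17.1]
ee_rot: [0.001, -0.09, 0.996, 0.0]
force: [-1.2, -0.6, 4.8]
grip_width: 0.384
```

```bash
python3 - <<'E'
from h import *
im,p=shot('wrist','w2',None,1.4)
B=np.array([(498,503),(270,260)])
E
```

```text
(no output)
```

View pics/w2.png

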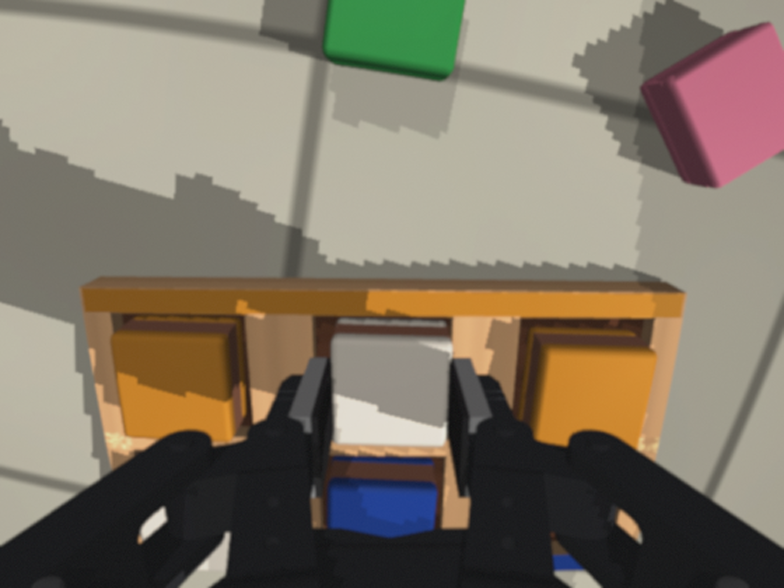

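```bash
python3 - <<'E'
from h import *
q=[0.707110308,0.707102960,-0.000365,-0.000532]
R=Ro.from_quat(q).as_matrix();P=(R,np.array([524.74,.03,230.7]))
print(back('wrist',[(455,65),(388,60),(522,60),(455,132)],45,P).round(1))
a=cv2.imread('pics/scene0.png');crop(a,'c4',(230,235,380,400),3.6)
for n in('scene','side'):
    th=np.linspace(0,2*np.pi,9)[:-1]
    for c in((678,113),(683,113),(673,113)):
        X=np.c_[c[0]+62*np.cos(th),c[1]+62*np.sin(th),45+0*th];u=proj(n,X);print(n,c,u.min(0).round(1),u.max(0).round(1))
E
```

```text
[[674.8 101.2  45. ]
 [616.1 103.5  45. ]
 [736.3 108.4  45. ]
 [680.6  44.3  45. ]]
scene (678, 113) [240.4 252. ] [304. 308.]
scene (683, 113) [238.4 253.4] [302.2 309.7]
scene (673, 113) [242.4 250.6] [305.8 306.3]
side (678, 113) [190.  213.4] [246.7 252.4]
side (683, 113) [187.7 213. ] [244.4 251.9]
side (673, 113) [192.2 213.8] [249. 253.]
```

View pics/c4.png

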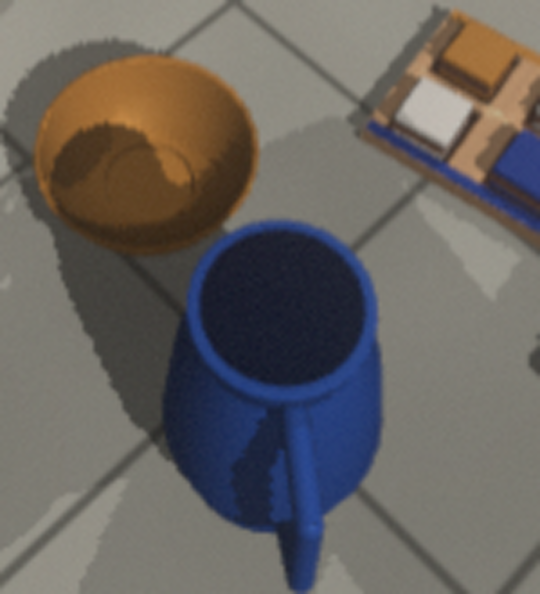

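```bash
python3 - <<'E'
from h import *
print(back('scene',[(308.3,321)],165),back('side',[(151,229)],165))
R,p=tool();print(p,np.array([677,107,0])-p, R.T@(np.array([677,107,130])-p))
E
```

```text
[[732.44973934 255.94065555 165.        ]] [[725.72360775 256.16175197 165.        ]]
[473.5161199  246.35925065  17.05764469] [ 203.4838801  -139.35925065  -17.05764469] [-175.55963526 -173.43627336 -112.61145312]
```

carry_out:
  steps: [0, 0, -0.8, 0, 0, 0, -1, 0, 0, -2, 0, 0, 0, -1, 0, 0, -3, 0, 0, 0, -1, 0, 0, -3, 0, 0, 0, -1, -2.2, -2.3, -1, 0, 0, 0, -1, -2.4, -2.4, 0, 0, 0, 0, -1, -2.4, -2.5, 0, 0, 0, 0, -1, -2.4, -2.5, 0, 0, 0, 0, -1, -2.4, -2.5, 0, 0, 0, 0, -1, -2.4, -2.5, 0, 0, 0, 0, -1, -2.0, -2.35, 1, 0, 0, 0, -1, 0, 0, 2, 0, 0, 0, -1, 0, 0, 2.5, 0, 0, 0, -1, 0, 0, 2, 0, 0, 0, -1, 0, 0, 0.5, 0, 0, 0, -1, 0, 0, 0, 0, 0, 0, -1]

```text
time_s: 5.17
eef_pos: [662.1, 107.4, 33.1]
ee_rot: [-0.001, -0.09, 0.996, 0.0]
force: [-0.1, 0.4, -0.1]
grip_width: 0.382
```

```bash
python3 - <<'E'
from h import *
im,p=shot('wrist','w3',None,1.4);print(p[1])
E
```

```text
[662.06136955 107.38329599  33.05781596]
```

View pics/w3.png

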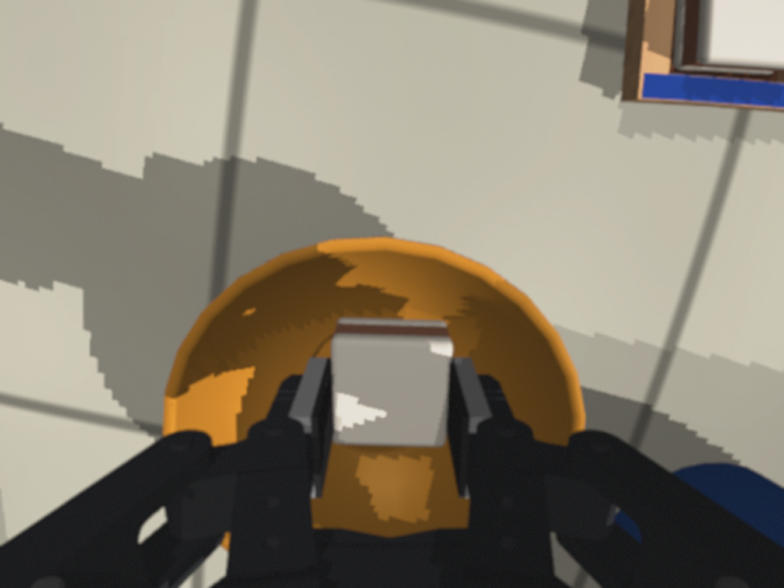

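carry_out:
  steps: [0, 0, 0, 0, 0, 0, 0.1, 0, 0, 0, 0, 0, 0, 0.1, 0, 0, 0, 0, 0, 0, 0.1, 0, 0, 0, 0, 0, 0, 0.1, 0, 0, -1, 0, 0, 0, 0.15, 0, 0, -3, 0, 0, 0, 0.2, 0, 0, -3, 0, 0, 0, 0.2, 2.1, 1.95, -3, 0, 0, 0, 0.2, 2.3, 2.15, 0, 0, 0, 0, 0.2, 2.3, 2.15, 0, 0, 0, 0, 0.2, 2.3, 2.15, 0, 0, 0, 0, 0.2, 2.3, 2.15, 0, 0, 0, 0, 0.2, 0, 0, 2.5, 0, 0, 0, 0.2, 0, 0, 1, 0, 0, 0, 0.2, 0, 0, 0, 0, 0, 0, 0.2]

```text
time_s: 6.47
eef_pos: [531.9, 190.7, 97.3]
ee_rot: [-0.002, -0.09, 0.996, -0.0]
force: [-0.1, -0.8, -0.6]
grip_width: 0.598
```

```bash
python3 - <<'E'
from h import *
im,p=shot('wrist','w4',None,1.4);print(p[1])
E
```

```text
[531.86258016 190.68519627  97.34973499]
```

View pics/w4.png

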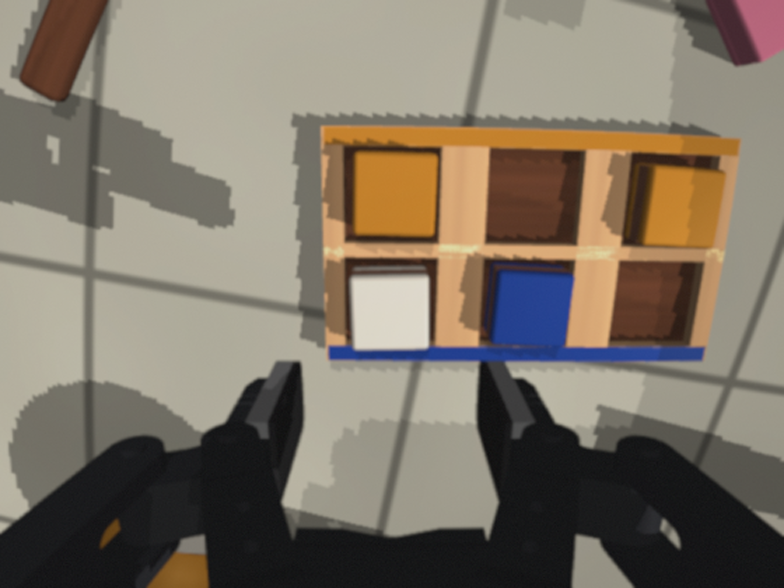

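carry_out:
  steps: [0, 0, 2, 0, 0, 0, 0.2, 0, 0, 2, 0, 0, 0, 0.2, 0, 0, 2, 0, 0, 0, 0.2, 0, 0, 1.5, 0, 0, 0, 0.2, 0, 0, 0.6, 0, 0, 0, 0.2, 0, 0, 0, 0, 0, 0, 0.2, 0, 0, 0, 0, 0, 0, -1, 0, 0, 0, 0, 0, 0, -1, 0, 0, 0, 0, 0, 0, -1, 0, 0, 0, 0, 0, 0, -1, 0, 0, 0, 0, 0, 0, -1, 0, 0, 0, 0, 0, 0, -1, 0, 0, -0.8, 0, 0, 0, -1, 0, 0, -2.5, 0, 0, 0, -1, 0, 0, -3, 0, 0, 0, -1, 0, 0, 0, 0, 0, 0, -1]

```text
time_s: 7.85
eef_pos: [535.2, 191.5, 86.6]
ee_rot: [0.004, -0.09, 0.996, 0.0]
force: [-0.0, -0.2, 0.6]
grip_width: 0.375
```

```bash
python3 - <<'E'
from h import *
im,p=shot('wrist','w5',None,1.4);R,q=p;print(q,R.T@(np.array([693,107,130])-q))
E
```

```text
[535.18063629 191.45596516  86.60178844] [-140.53200715 -111.35088187  -42.12959119]
```

View pics/w5.png

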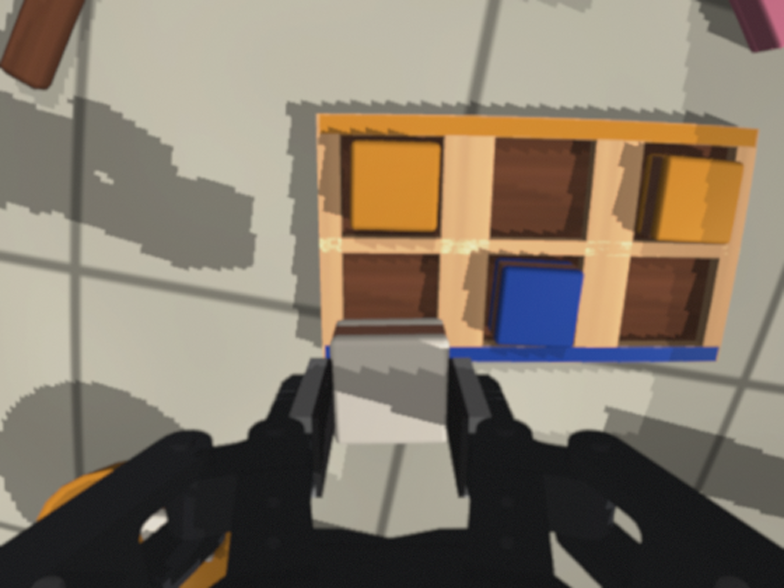

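carry_out:
  steps: [-0.5, -0.4, -2, 0, 0, 0, -1, -2.1, -1.7, -2, 0, 0, 0, -1, -2.5, -2, -0.2, 0, 0, 0, -1, -2.5, -2, 0, 0, 0, 0, -1, -2.5, -2, 0, 0, 0, 0, -1, -2.5, -2, 0, 0, 0, 0, -1, -1.2, -1, 1.5, 0, 0, 0, -1, 0, 0, 2.5, 0, 0, 0, -1, 0, 0, 2.5, 0, 0, 0, -1, 0, 0, 1.8, 0, 0, 0, -1, 0, 0, 0, 0, 0, 0, -1, 0, 0, 0, 0, 0, 0, -1]

```text
time_s: 8.9
eef_pos: [687.7, 106.3, 38.5]
ee_rot: [-0.001, -0.09, 0.996, 0.0]
force: [0.3, -0.6, 0.5]
grip_width: 0.381
```

```bash
python3 - <<'E'
from h import *
im,p=shot('wrist','w6',None,1.4);R,q=p;print(q)
E
```

```text
[687.68800181 106.32837266  38.52002561]
```

View pics/w6.png

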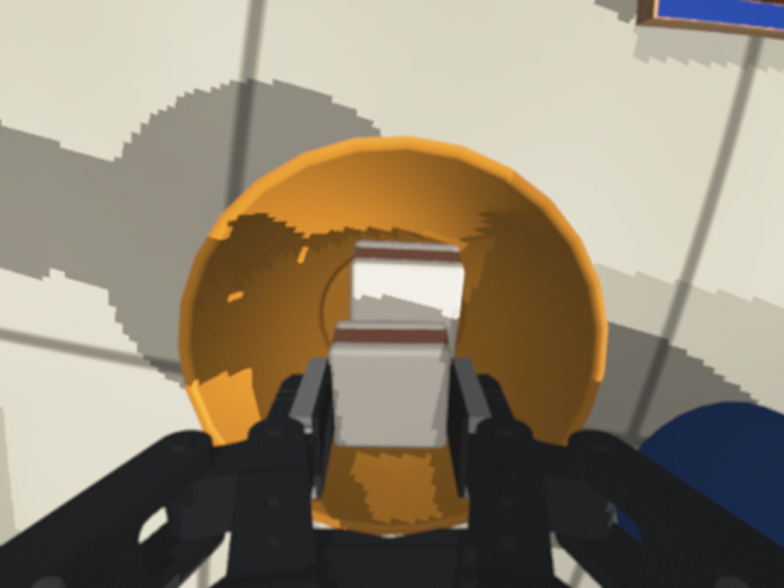

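carry_out:
  steps: [0, 0, 0, 0, 0, 0, 0.1, 0, 0, 0, 0, 0, 0, 0.1, 0, 0, 0, 0, 0, 0, 0.1, 0, 0, 0, 0, 0, 0, 0.1, 0, 0, -2, 0, 0, 0, 0.1, 0, 0, -3, 0, 0, 0, 0.1, 0, 0, -3, 0, 0, 0, 0.1, 0, 0, -3, 0, 0, 0, 0.1, 0, 0, 0, 0, 0, 0, 0.1]

```text
time_s: 9.7
eef_pos: [690.6, 106.5, 157.2]
ee_rot: [0.006, -0.09, 0.996, -0.001]
force: [0.9, -0.8, 0.4]
grip_width: 0.551
```

```bash
python3 - <<'E'
from h import *
im,p=shot('wrist','w7',None,1)
E
```

```text
(no output)
```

View pics/w7.png

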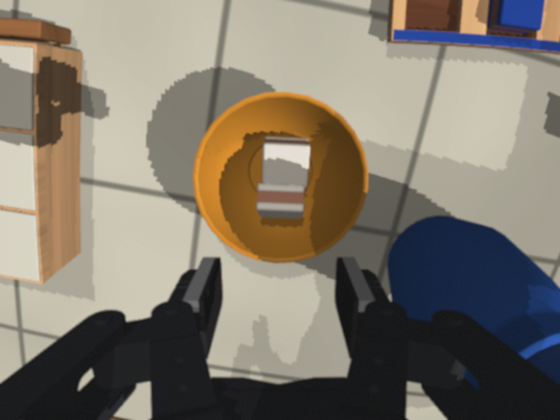

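carry_out:
  steps: [1.3, -1.7, 0, 0, 0, 0, 0, 1.97, -2.6, 0, 0, 0, 0, 0, 1.97, -2.6, 0, 0, 0, 0, 0, 1.97, -2.6, 0, 0, 0, 0, 0, 1.97, -2.6, 0, 0, 0, 0, 0, 1.97, -2.6, 0, 0, 0, 0, 0, 1.97, -2.6, 0, 0, 0, 0, 0, 1.97, -2.6, 0, 0, 0, 0, 0, 1.97, -2.6, 0, 0, 0, 0, 0, 1.97, -2.6, 0, 0, 0, 0, 0, 0.6, -0.8, 0, 0, 0, 0, 0, 0, 0, 0, 0, 0, 0.85, 0, 0, 0, 0, 0, 0, 0.85, 0, 0, 0, 0, 0, 0, 0, 0, 0, 0, 0, 0, 0, 0, 0]

```text
time_s: 11.0
eef_pos: [541.4, -183.0, 149.2]
ee_rot: [-0.0, -0.017, 1.0, 0.0]
force: [0.3, 0.6, -0.2]
grip_width: 0.502
```

```bash
python3 - <<'E'
from h import *
im,p=shot('wrist','w8',None,1.4);print(p)
E
```

```text
(array([[-9.99425784e-01, -3.38749981e-02, -7.65620360e-04],
       [-3.38754468e-02,  9.99425894e-01,  5.80910279e-04],
       [ 7.45502478e-04,  6.06512443e-04, -9.99999538e-01]]), array([ 541.41033624, -183.04746206,  149.24896653]))
```

View pics/w8.png

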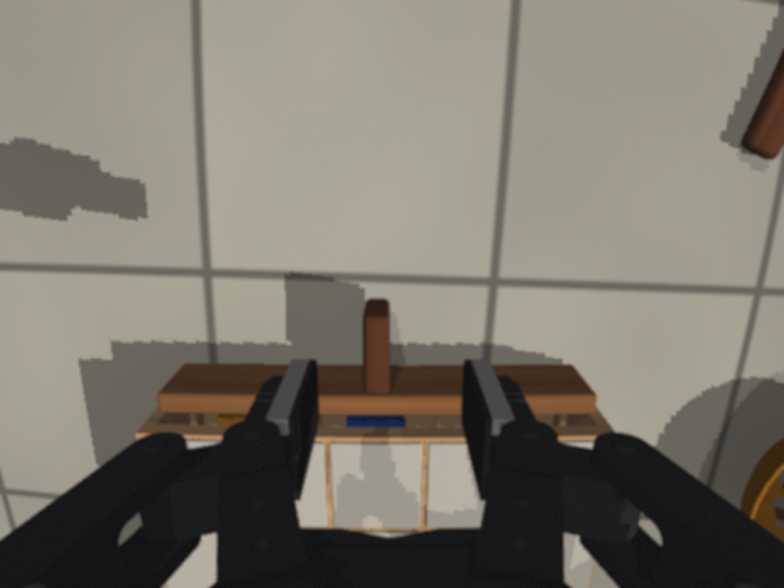

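```bash
python3 - <<'E'
from h import *
P=ldpose('w8')
print(back('wrist',np.array([(376.5,318),(377,391),(160,396),(595,396),(187,366)])/1.4,46,P).round(1))
print(back('wrist',np.array([(376,299)])/1.4,12,P).round(1))
R,q=P
print(R.T@(np.array([579,-185,34])-q))
E
```

```text
[[ 557.  -189.3   46. ]
 [ 597.1 -188.    46. ]
 [ 605.1 -303.5   46. ]
 [ 597.2  -72.6   46. ]
 [ 586.8 -287.    46. ]]
[[ 557.7 -190.4   12. ]]
[-37.58785448  -3.29466669 115.21899965]
```

carry_out:
  steps: [-1.7, -0.3, 2, 0, 0, 0, 0, -1.7, -0.4, 2.5, 0, 0, 0, 0, 0, 0, 2.5, 0, 0, 0, 0, 0, 0, 2.5, 0, 0, 0, 0, 0, 0, 2, 0, 0, 0, 0, 0, 0, 1.2, 0, 0, 0, 0, 0, 0, 0.4, 0, 0, 0, 0, 0, 0, 0, 0, 0, 0, 0, 0, 0, 0, 0, 0, 0, -1, 0, 0, 0, 0, 0, 0, -1, 0, 0, 0, 0, 0, 0, -1, 0, 0, 0, 0, 0, 0, -1, 0, 0, 0, 0, 0, 0, -1, 0, 0, 0, 0, 0, 0, -1, 0, 0, 0, 0, 0, 0, -1]
  grip_force: 60

```text
time_s: 12.3
eef_pos: [576.4, -189.0, 20.4]
ee_rot: [0.001, -0.016, 1.0, -0.0]
force: [-0.5, 4.7, 5.5]
grip_width: 0.152
```

carry_out:
  steps: [0.3, 0, 0, 0, 0, 0, -1, 0.7, 0, 0, 0, 0, 0, -1, 1, 0, 0, 0, 0, 0, -1, 1, 0, 0, 0, 0, 0, -1, 1, 0, 0, 0, 0, 0, -1, 1, 0, 0, 0, 0, 0, -1, 1, 0, 0, 0, 0, 0, -1, 1, 0, 0, 0, 0, 0, -1, 1, 0, 0, 0, 0, 0, -1, 1, 0, 0, 0, 0, 0, -1, 1, 0, 0, 0, 0, 0, -1, 1, 0, 0, 0, 0, 0, -1, 1, 0, 0, 0, 0, 0, -1, 1, 0, 0, 0, 0, 0, -1, 0.7, 0, 0, 0, 0, 0, -1, 0, 0, 0, 0, 0, 0, -1, 0, 0, 0, 0, 0, 0, -1]

```text
time_s: 13.72
eef_pos: [440.4, -193.3, 20.3]
ee_rot: [0.002, -0.015, 1.0, -0.0]
force: [7.2, 10.0, 6.2]
grip_width: 0.15
```

```bash
python3 - <<'E'
from h import *
im,p=shot('scene','s1',(60,100,340,310),2.8)
E
```

```text
(no output)
```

View pics/s1.png

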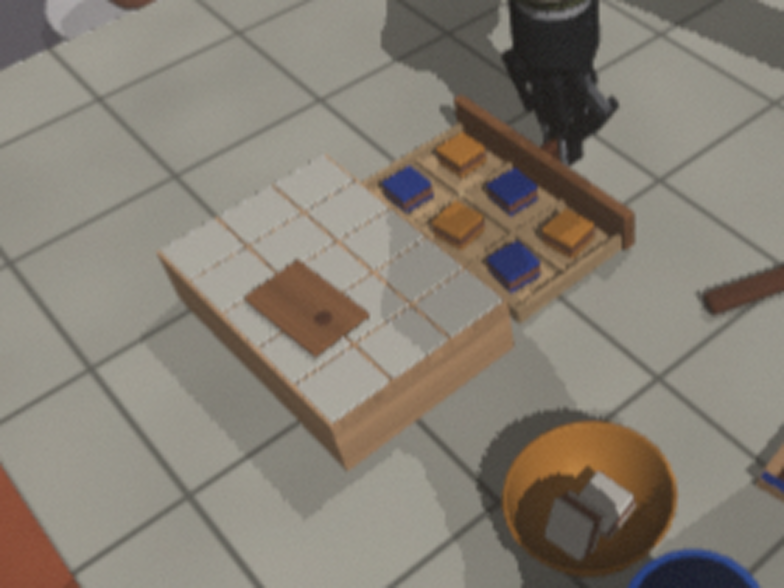

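carry_out:
  steps: [0, 0, 0, 0, 0, 0, 0, 0, 0, 0, 0, 0, 0, 0, 0, 0, 0, 0, 0, 0, 0, 0, 0, -2, 0, 0, 0, 0, 0, 0, -3, 0, 0, 0, 0, 0, 0, -3, 0, 0, 0, 0.2, -1.5, 0, -3, 0, 0, 0, 0.2, -3, 0, -2, 0, 0, 0, 0.2, -3, 0, 0, 0, 0, 0, 0.2, -2, 0, 0, 0, 0, 0, 0.2, 0, 0, 0, 0, 0, 0, 0.2, 0, 0, 0, 0, 0, 0, 0.2]
  grip_force: 40

```text
time_s: 14.77
eef_pos: [533.8, -190.7, 148.4]
ee_rot: [-0.0, -0.016, 1.0, 0.0]
force: [-0.7, -0.1, -1.2]
grip_width: 0.601
```

```bash
python3 - <<'E'
from h import *
im,p=shot('wrist','w9',None,1.4);print(p)
E
```

```text
(array([[-9.99483252e-01, -3.21369587e-02, -6.67667688e-04],
       [-3.21370301e-02,  9.99483468e-01,  9.65039080e-05],
       [ 6.64221474e-04,  1.17910896e-04, -9.99999772e-01]]), array([ 533.78018462, -190.66003316,  148.42099913]))
```

View pics/w9.png

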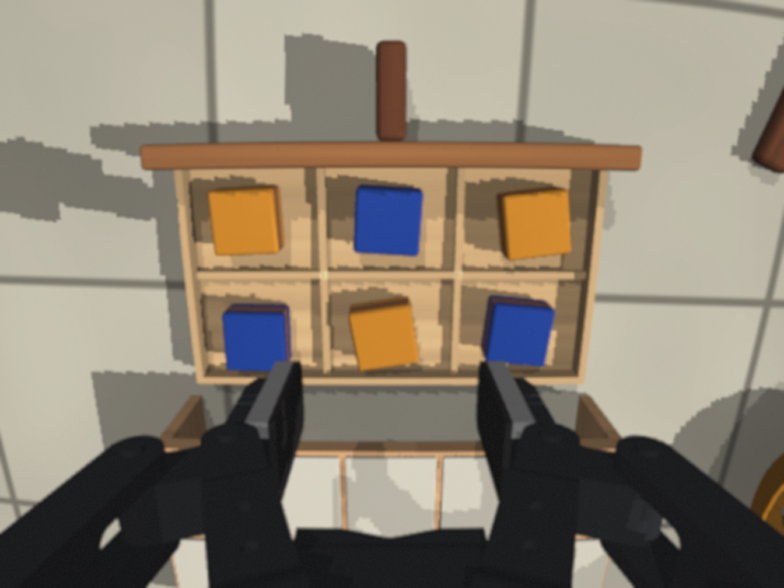

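```bash
python3 - <<'E'
from h import *
P=ldpose('w9');R,q=P
for k,v in {'b_rr':(520,336),'b_fm':(388.5,220),'o_fr':(537,224),'panelback':(390,168)}.items():
    w=back('wrist',np.array([v])/1.4,28 if k!='panelback' else 46,P)[0];print(k,w.round(1),(R.T@(w-q)).round(1))
E
```

```text
b_rr [ 563.3 -119.7   28. ] [-31.9  70.  120.4]
b_fm [ 503.  -192.5   28. ] [ 30.7  -0.9 120.4]
o_fr [ 502.4 -117.    28. ] [ 28.9  74.6 120.4]
panelback [ 476.3 -192.6   46. ] [ 5.740e+01 -1.000e-01  1.025e+02]
```

```bash
python3 - <<'E'
from h import *
P=ldpose('w9');R,q=P
w=back('wrist',np.array([(384.5,336),(353,312),(415,359)])/1.4,28,P);print(w.round(1),((w-q)@R).round(1))
im=cv2.imread('pics/raw_w9.png');crop(im,'c5',(235,200,315,280),7)
E
```

```text
[[ 565.5 -192.7   28. ]
 [ 552.4 -209.8   28. ]
 [ 578.3 -175.8   28. ]] [[-31.7  -3.1 120.4]
 [-18.1 -19.7 120.4]
 [-45.1  13.4 120.4]]
```

View pics/c5.png

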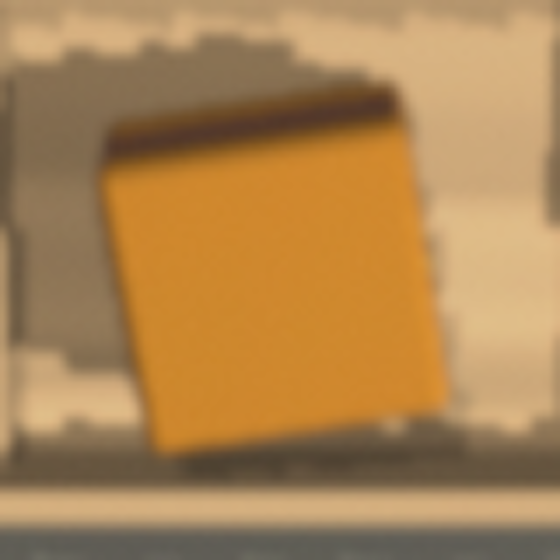

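carry_out:
  steps: [-1.6, -0.15, 1.5, 0, 0, 0, 0.15, -1.6, -0.15, 1.5, 0, 0, 0, 0.15, 0, 0, 2, 0, 0, -0.85, 0.15, 0, 0, 2.2, 0, 0, -0.85, 0.15, 0, 0, 2.5, 0, 0, 0, 0.15, 0, 0, 2, 0, 0, 0, 0.15, 0, 0, 1.2, 0, 0, 0, 0.15, 0, 0, 0.3, 0, 0, 0, 0.15, 0, 0, 0, 0, 0, 0, 0.15, 0, 0, 0, 0, 0, 0, -1, 0, 0, 0, 0, 0, 0, -1, 0, 0, 0, 0, 0, 0, -1, 0, 0, 0, 0, 0, 0, -1, 0, 0, 0, 0, 0, 0, -1, 0, 0, 0, 0, 0, 0, -1, 0, 0, 0, 0, 0, 0, -1]

```text
time_s: 16.15
eef_pos: [566.5, -193.2, 18.4]
ee_rot: [0.001, -0.09, 0.996, -0.001]
force: [-1.1, -0.9, 7.6]
grip_width: 0.384
```

```bash
python3 - <<'E'
from h import *
im,p=shot('wrist','w10',None,1.4);R,q=p;print(q);w=np.array([474.9,244.2,70]);print(R.T@(w-q))
E
```

```text
[ 566.51755312 -193.21154492   18.4097414 ]
[ 11.78729745 446.64994375 -52.43164903]
```

View pics/w10.png

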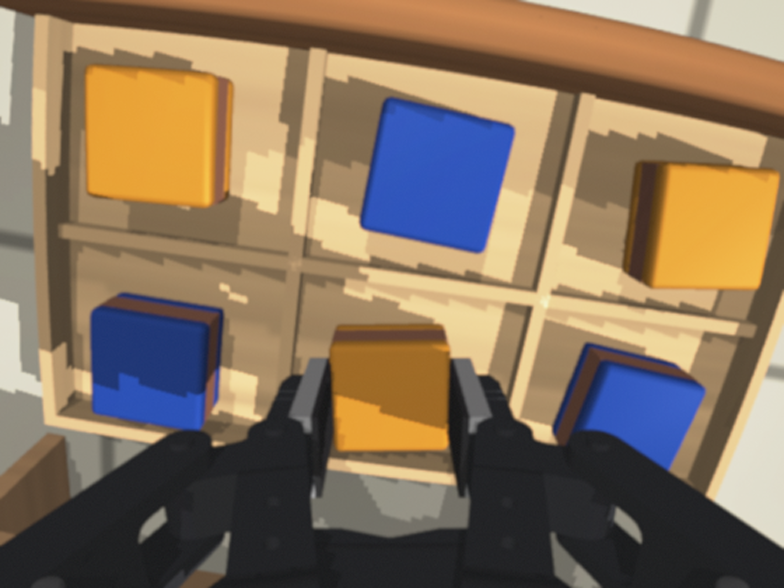

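carry_out:
  steps: [0, 0, -0.8, 0, 0, 0, -1, 0, 0, -2.5, 0, 0, 0, -1, 0, 0, -3, 0, 0, 0, -1, 0, 0.5, -3, 0, 0, 0, -1, 0, 2.2, -1, 0, 0, 0, -1, 0.1, 3.5, 0, 0, 0, 0, -1, 0.1, 3.5, 0, 0, 0, 0, -1, 0.1, 3.5, 0, 0, 0, 0, -1, 0.1, 3.5, 0, 0, 0, 0, -1, 0.1, 3.5, 0, 0, 0, 0, -1, 0.1, 3.5, 0, 0, 0, 0, -1, 0.1, 3.5, 0, 0, 0, 0, -1, 0.1, 3.5, 0, 0, 0, 0, -1, 0.1, 3.5, 0, 0, 0, 0, -1, 0.1, 3.5, 0, 0, 0, 0, -1, 0.1, 3.5, 0, 0, 0, 0, -1, 0.1, 2.5, 0, 0, 0, 0, -1, 0, 1, 2, 0, 0, 0, -1, 0, 0, 2, 0, 0, 0, -1, 0, 0, 0, 0, 0, 0, -1]

```text
time_s: 17.87
eef_pos: [472.0, 245.1, 77.3]
ee_rot: [-0.003, -0.09, 0.996, -0.0]
force: [-1.2, 0.2, -1.7]
grip_width: 0.384
```

carry_out:
  steps: [0, 0, 0, 0, 0, 0, -1]

```text
time_s: 17.95
eef_pos: [473.8, 244.8, 80.1]
ee_rot: [-0.001, -0.09, 0.996, -0.0]
force: [-0.4, -0.1, -0.6]
grip_width: 0.382
```

```bash
python3 - <<'E'
from h import *
im,p=shot('wrist','w11',None,1.4);R,q=p;print(q);w=np.array([474.9,244.2,17]);print(R.T@(w-q),readout.sense()['grip_width'])
c=np.array([498.5,248.3]);a=np.radians(9.8)
E
```

```text
[473.78443657 244.79035647  80.05456701]
[-1.06354634 -0.77111635 63.05351435] 0.3886992511116252
```

View pics/w11.png

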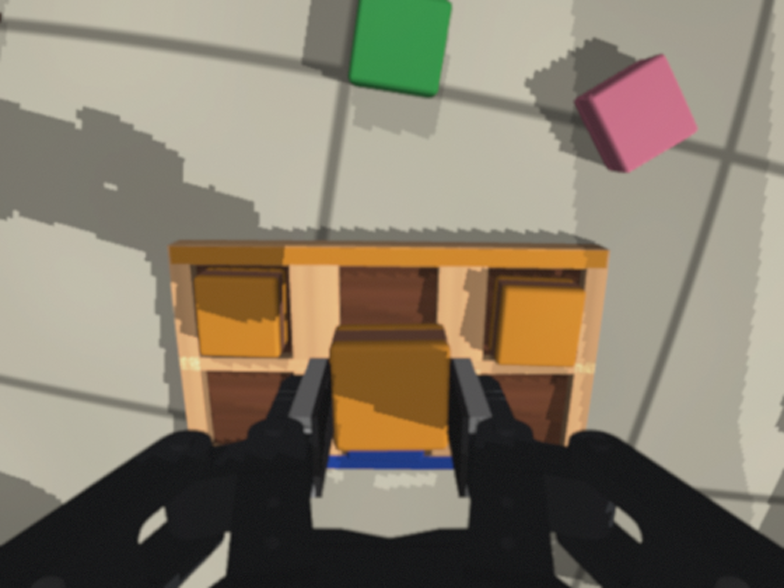

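```bash
python3 - <<'E'
from h import *
P=ldpose('w11');R,q=P
# held tile top corners
w=back('wrist',np.array([(333,354),(446,352),(448,450),(333,450)])/1.4,q[2]+9.6,P);print(w.round(1),w.mean(0).round(1))
# pocket top outlines z=13: mid ochre pocket top edge left/right, dividers
t=back('wrist',np.array([(341,266),(438,267),(171,245),(606,250),(290,266),(488,270),(172,264),(606,268)])/1.4,13,P);print(t.round(1))
c=np.array([498.5,248.3]);a=np.radians(9.8);A=np.array([[np.cos(a),np.sin(a)],[-np.sin(a),np.cos(a)]])
print(((t[:,:2]-c)@A.T).round(1))
im=cv2.imread('pics/raw_w11.png');crop(im,'c6',(115,165,440,340),2.4)
E
```

```text
[[463.2 226.6  89.7]
 [457.1 257.   89.7]
 [487.4 264.2  89.7]
 [493.4 231.   89.7]] [475.3 244.7  89.7]
[[457.8 221.1  13. ]
 [451.1 260.4  13. ]
 [461.4 150.2  13. ]
 [431.4 327.8  13. ]
 [461.5 200.4  13. ]
 [448.7 281.1  13. ]
 [469.4 151.2  13. ]
 [438.8 330.   13. ]]
[[-44.7 -19.8]
 [-44.6  20. ]
 [-53.3 -90.3]
 [-52.6  89.8]
 [-44.6 -40.9]
 [-43.5  40.8]
 [-45.2 -90.7]
 [-44.9  90.7]]
```

View pics/c6.png

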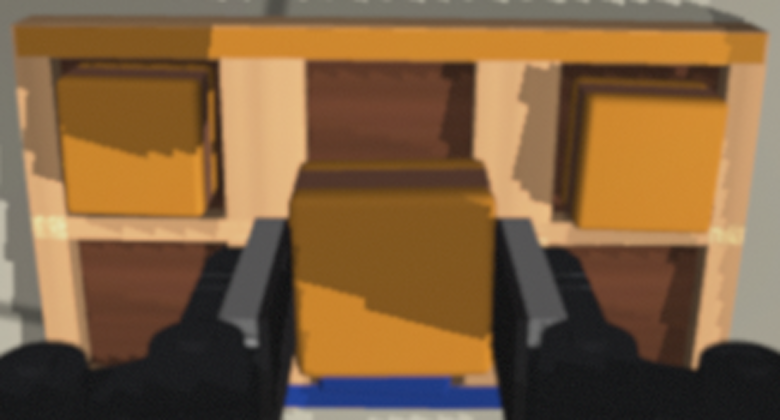

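carry_out:
  steps: [0, 0, 1.5, 0, 0, 0, -1, 0, 0, 1.5, 0, 0, 0, -1, 0, 0, 1.3, 0, 0, 0, -1, 0, 0, 1, 0, 0, 0, -1, 0, 0, 0.6, 0, 0, 0, -1, 0, 0, 0.3, 0, 0, 0, -1, 0, 0, 0.1, 0, 0, 0, -1, 0, 0, 0, 0, 0, 0, -1, 0, 0, 0, 0, 0, 0, -1]

```text
time_s: 18.75
eef_pos: [474.5, 245.0, 17.4]
ee_rot: [0.001, -0.09, 0.996, 0.0]
force: [-0.3, 0.0, -0.8]
grip_width: 0.389
```

```bash
python3 - <<'E'
from h import *
im,p=shot('wrist','w12',None,1.4);R,q=p;print(q)
E
```

```text
[474.45221825 244.98104316  17.41652149]
```

View pics/w12.png

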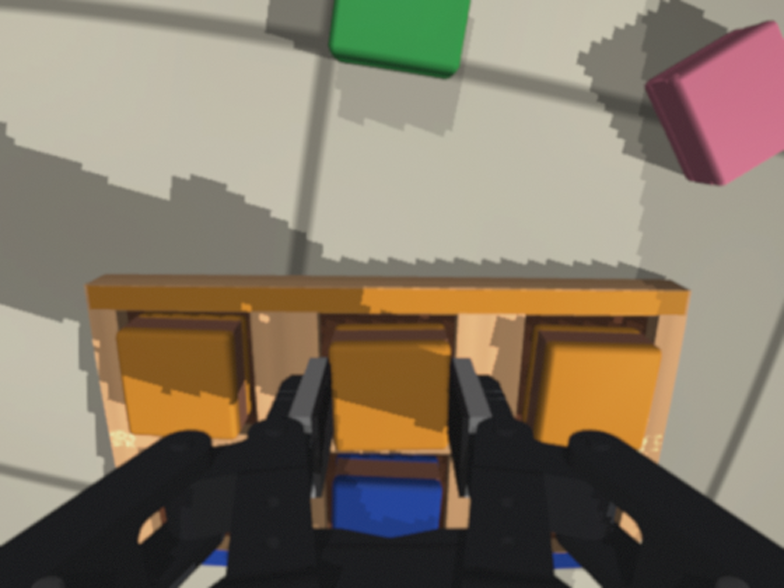

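carry_out:
  steps: [0, 0, 0, 0, 0, 0, 0.1, 0, 0, 0, 0, 0, 0, 0.1, 0, 0, 0, 0, 0, 0, 0.1, 0, 0, -1.5, 0, 0, 0, 0.1, 0, 0, -3, 0, 0, 0, 0.1, 0, 0, -3, 0, 0, 0, 0.1, 0.1, -2, -3, 0, 0, 0, 0.1, 0.15, -3.5, -1.5, 0, 0, 0, 0.1, 0.15, -3.5, -1, 0, 0, 0, 0.1, 0.15, -3.5, 0, 0, 0, 0, 0.1, 0.15, -3.5, 0, 0, 0, 0, 0.1, 0.15, -3.5, 0, 0, 0, 0, 0.1, 0.15, -3.5, 0, 0, 0, 0, 0.1, 0.15, -3.5, 0, 0, 0, 0, 0.1, 0.15, -3.5, 0, 0, 0, 0, 0.1, 0.15, -3.5, 0, 0, 0, 0, 0.1, 0.15, -3.5, 0, 0, 0, 0, 0.1, 0.15, -3.5, 0, 0, 0, 0, 0.1, 0.1, -2.3, 0, 0, 0, 0, 0.1]

```text
time_s: 20.38
eef_pos: [532.4, -182.6, 146.9]
ee_rot: [0.0, -0.089, 0.996, -0.0]
force: [1.3, 0.5, -0.3]
grip_width: 0.546
```

carry_out:
  steps: [0, 0, 0, 0, 0, 0.85, 0.1, 0, 0, 0, 0, 0, 0.85, 0.1, 0, 0, 0, 0, 0, 0, 0.1, 0, 0, 0, 0, 0, 0, 0.1]

```text
time_s: 20.72
eef_pos: [532.3, -179.4, 146.8]
ee_rot: [-0.0, -0.017, 1.0, 0.0]
force: [0.1, -0.4, 0.8]
grip_width: 0.546
```

```bash
python3 - <<'E'
from h import *
im,p=shot('wrist','w13',None,1.4);R,q=p;print(p)
E
```

```text
(array([[-9.99434444e-01, -3.36272261e-02, -5.03212904e-05],
       [-3.36272275e-02,  9.99434445e-01,  2.65622345e-05],
       [ 4.93996167e-05,  2.82393775e-05, -9.99999998e-01]]), array([ 532.33725073, -179.42872925,  146.82336843]))
```

View pics/w13.png

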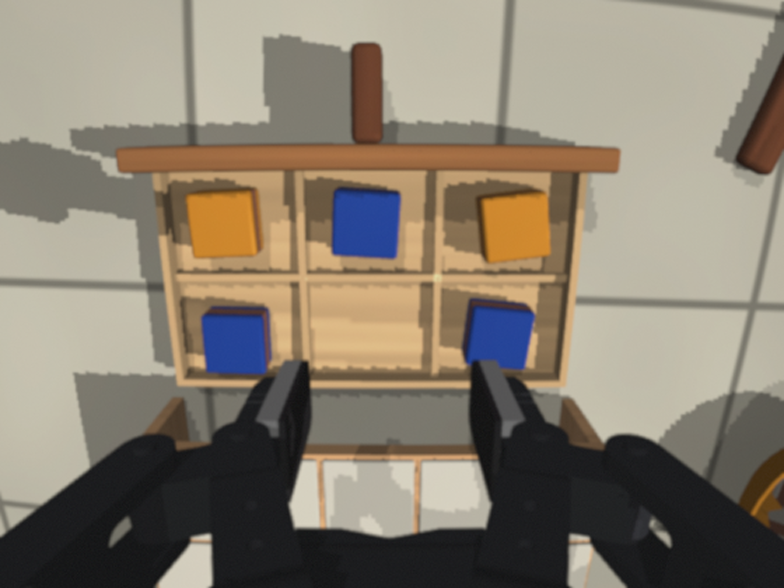

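```bash
python3 - <<'E'
from h import *
P=ldpose('w13');R,q=P
im=cv2.imread('pics/raw_w13.png');crop(im,'c7',(220,110,300,200),6)
w=back('wrist',np.array([(367,223.5),(499,339)])/1.4,28,P);print(w.round(1),((w-q)@R).round(1))
E
```

```text
[[ 503.5 -192.1   28. ]
 [ 563.3 -120.1   28. ]] [[ 29.2 -11.7 118.8]
 [-32.9  58.3 118.8]]
```

View pics/c7.png

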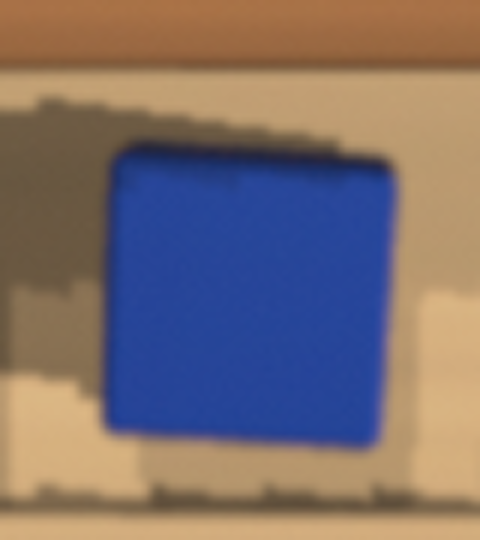

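carry_out:
  steps: [1.4, -0.6, 1.5, 0, 0, 0, 0.15, 1.45, -0.6, 2, 0, 0, 0, 0.15, 0, 0, 2.5, 0, 0, 0.4, 0.15, 0, 0, 2.5, 0, 0, 0, 0.15, 0, 0, 2.2, 0, 0, 0, 0.15, 0, 0, 1.6, 0, 0, 0, 0.15, 0, 0, 0.7, 0, 0, 0, 0.15, 0, 0, 0, 0, 0, 0, 0.15, 0, 0, 0, 0, 0, 0, -1, 0, 0, 0, 0, 0, 0, -1, 0, 0, 0, 0, 0, 0, -1, 0, 0, 0, 0, 0, 0, -1, 0, 0, 0, 0, 0, 0, -1, 0, 0, 0, 0, 0, 0, -1, 0, 0, 0, 0, 0, 0, -1]

```text
time_s: 22.02
eef_pos: [504.9, -192.7, 18.0]
ee_rot: [0.001, 0.002, 1.0, -0.001]
force: [-0.8, 1.5, 8.1]
grip_width: 0.385
```

```bash
python3 - <<'E'
from h import *
im,p=shot('wrist','w14',None,1.4);R,q=p;print(q);w=np.array([511.6,313.5,80]);print(R.T@(w-q))
print(np.degrees(np.arctan2(-R[1,0],-R[0,0])))
E
```

```text
[ 504.91869352 -192.71290862   17.96374308]
[ -5.13297445 506.1634425  -62.58488587]
-0.18836899801755094
```

View pics/w14.png

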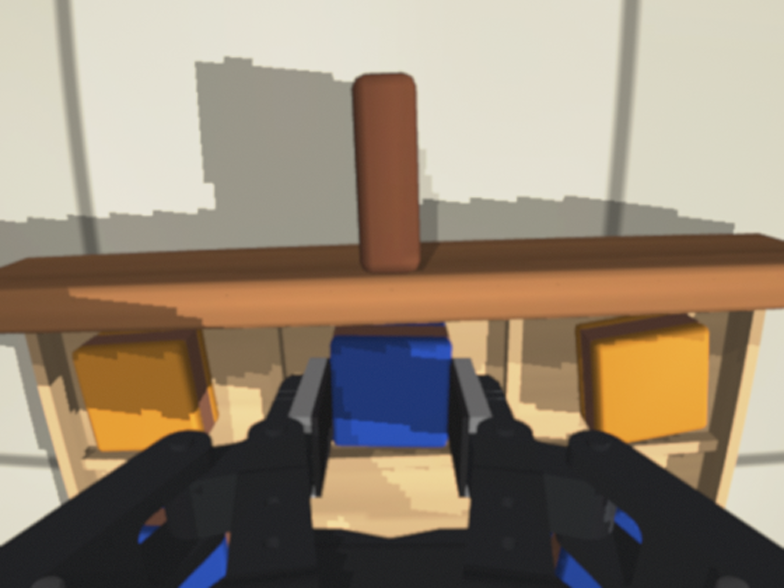

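carry_out:
  steps: [0, 0, -0.8, 0, 0, 0, -1, 0, 0, -2.5, 0, 0, 0, -1, 0, 0, -3, 0, 0, 0, -1, 0, 0.6, -3, 0, 0, 0, -1, 0, 2.5, -2, 0, 0, 0, -1, -0.05, 3.5, 0, 0, 0, 0, -1, -0.05, 3.5, 0, 0, 0, 0, -1, -0.05, 3.5, 0, 0, 0, 0, -1, -0.05, 3.5, 0, 0, 0, 0, -1, -0.05, 3.5, 0, 0, 0, 0, -1, -0.05, 3.5, 0, 0, 0, 0, -1, -0.05, 3.5, 0, 0, 0, 0, -1, -0.05, 3.5, 0, 0, 0, 0, -1, -0.05, 3.5, 0, 0, 0, 0, -1, -0.05, 3.5, 0, 0, 0, 0, -1, 0, 3.5, 0, 0, 0, 0, -1, 0, 3.5, 0, 0, 0, 0, -1, 0, 3.5, 0, 0, 0, 0, -1, 0, 2, 0, 0, 0, 0, -1, 0, 0, 0, 0, 0, -1, -1]

```text
time_s: 23.73
eef_pos: [510.1, 317.2, 130.2]
ee_rot: [0.0, -0.044, 0.999, 0.0]
force: [-0.2, -0.2, -0.5]
grip_width: 0.387
```

carry_out:
  steps: [0, 0, 2, 0, 0, -1, -1, 0, 0, 2, 0, 0, 0, -1, 0, 0, 0, 0, 0, 0, -1, 0, 0, 0, 0, 0, 0, -1]

```text
time_s: 24.07
eef_pos: [510.7, 313.4, 89.9]
ee_rot: [-0.001, -0.085, 0.996, -0.0]
force: [-0.0, 0.3, 0.2]
grip_width: 0.384
```

```bash
python3 - <<'E'
from h import *
im,p=shot('wrist','w15',None,1.4);R,q=p;print(q);w=np.array([511.6,313.5,17]);print(R.T@(w-q))
print(np.degrees(np.arctan2(-R[1,0],-R[0,0])))
E
```

```text
[510.69672137 313.40487306  89.87519571]
[-1.01533891e+00 -3.54414116e-02  7.28737740e+01]
9.769392068000707
```

View pics/w15.png

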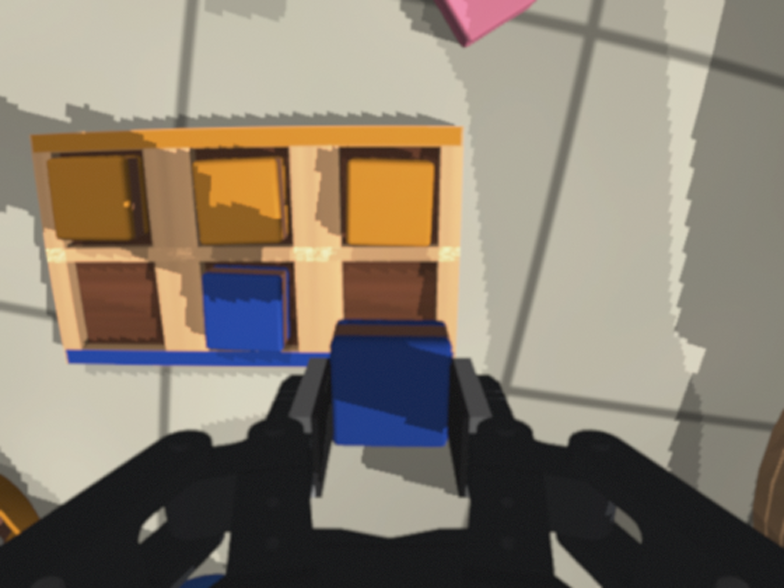

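```bash
python3 - <<'E'
from h import *
P=ldpose('w15');R,q=P
im=cv2.imread('pics/raw_w15.png');crop(im,'c8',(220,180,340,330),4)
w=back('wrist',np.array([(332,340),(449,340),(449,445),(333,445)])/1.4,q[2]+10,P);print(w.round(1),w.mean(0).round(1))
c=np.array([498.5,248.3]);a=np.radians(9.8);A=np.array([[np.cos(a),np.sin(a)],[-np.sin(a),np.cos(a)]])
t=back('wrist',np.array([(344,262),(437,261),(462,127),(32,136)])/1.4,13,P);print(((t[:,:2]-c)@A.T).round(1))
print((w.mean(0)[:2]-c)@A.T)
E
```

```text
[[495.8 294.5  99.9]
 [490.4 325.8  99.9]
 [522.6 332.5  99.9]
 [528.3 299.2  99.9]] [509.3 313.   99.9]
[[  3.7  42.1]
 [  3.3  82. ]
 [-52.3  91. ]
 [-52.3 -90.7]]
[21.62965376 61.9347493 ]
```

View pics/c8.png

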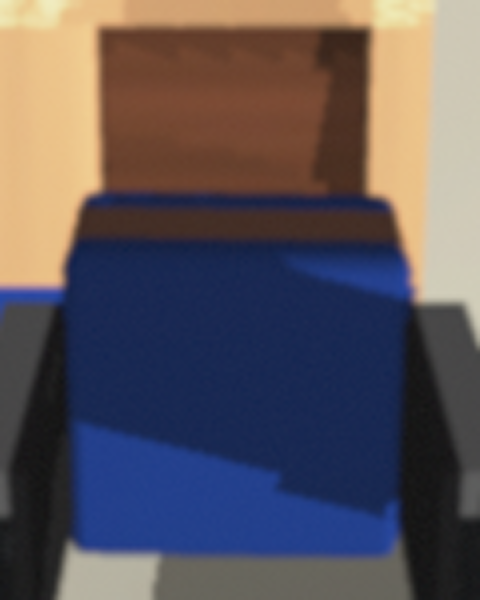

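carry_out:
  steps: [-0.2, 0, 1.5, 0, 0, 0, -1, 0, 0, 2, 0, 0, 0, -1, 0, 0, 1.6, 0, 0, 0, -1, 0, 0, 1.1, 0, 0, 0, -1, 0, 0, 0.6, 0, 0, 0, -1, 0, 0, 0.35, 0, 0, 0, -1, 0, 0, 0.1, 0, 0, 0, -1, 0, 0, 0, 0, 0, 0, -1, 0, 0, 0, 0, 0, 0, -1]

```text
time_s: 24.87
eef_pos: [513.4, 314.1, 18.1]
ee_rot: [0.001, -0.085, 0.996, 0.0]
force: [0.9, -0.6, -0.2]
grip_width: 0.383
```

```bash
python3 - <<'E'
from h import *
im,p=shot('wrist','w16',None,1.4);R,q=p;print(q)
E
```

```text
[513.42920139 314.10678189  18.14890767]
```

View pics/w16.png

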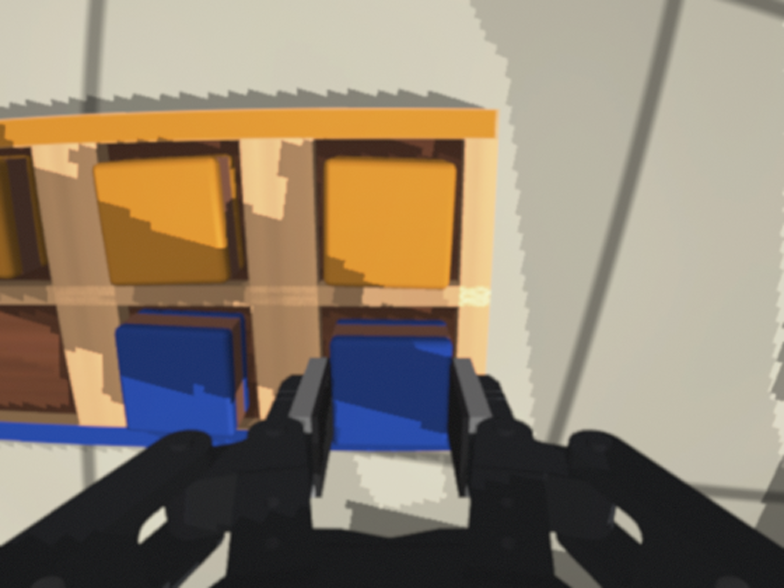

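carry_out:
  steps: [0, 0, 0.15, 0, 0, 0, -1, 0, 0, 0, 0, 0, 0, 0.1, 0, 0, 0, 0, 0, 0, 0.1, 0, 0, 0, 0, 0, 0, 0.1, 0, 0, -1.5, 0, 0, 0, 0.1, 0, 0, -3, 0, 0, 0, 0.1, 0, 0, -3, 0, 0, 0, 0.1, 0.2, -2, -3, 0, 0, 0, 0.1, 0.35, -3.5, -1.5, 0, 0, 0, 0.1, 0.35, -3.5, -1, 0, 0, 0, 0.1, 0.35, -3.5, 0, 0, 0, 0, 0.1, 0.35, -3.5, 0, 0, 0, 0, 0.1, 0.35, -3.5, 0, 0, 0, 0, 0.1, 0.35, -3.5, 0, 0, 0, 0, 0.1, 0.35, -3.5, 0, 0, 0, 0, 0.1, 0.35, -3.5, 0, 0, 0, 0, 0.1, 0.35, -3.5, 0, 0, 0, 0, 0.1, 0.35, -3.5, 0, 0, 0, 0, 0.1, 0.35, -3.5, 0, 0, 0, 0, 0.1, 0.35, -3.3, 0, 0, 0, 0, 0.1]

```text
time_s: 26.58
eef_pos: [544.1, -127.1, 146.0]
ee_rot: [0.0, -0.085, 0.996, -0.0]
force: [1.0, -0.1, 0.9]
grip_width: 0.553
```

carry_out:
  steps: [0, 0, 0, 0, 0, 0.8, 0.1, 0, 0, 0, 0, 0, 0.8, 0.1, 0, 0, 0, 0, 0, 0, 0, 0, 0, 0, 0, 0, 0, 0]

```text
time_s: 26.92
eef_pos: [544.2, -125.1, 145.9]
ee_rot: [0.0, -0.017, 1.0, -0.0]
force: [0.2, -0.1, -0.1]
grip_width: 0.499
```

```bash
python3 - <<'E'
from h import *
im,p=shot('wrist','w17',None,1.4);R,q=p;print(p)
im,_=shot('side','sd1',(230,250,380,390),4)
E
```

```text
(array([[-9.99439090e-01, -3.34888382e-02,  6.37358917e-05],
       [-3.34888409e-02,  9.99439091e-01, -4.21028763e-05],
       [-6.22901652e-05, -4.42137015e-05, -9.99999997e-01]]), array([ 544.18415087, -125.11897086,  145.86845395]))
```

View pics/w17.png

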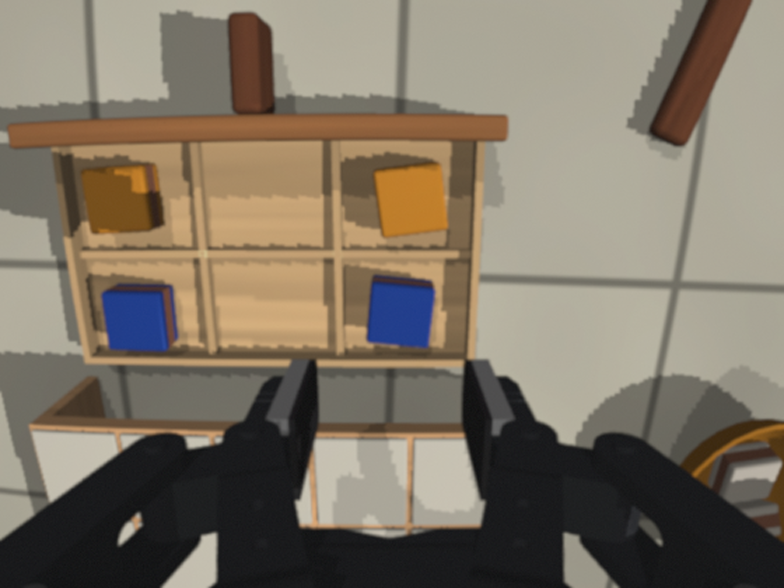

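View pics/sd1.png

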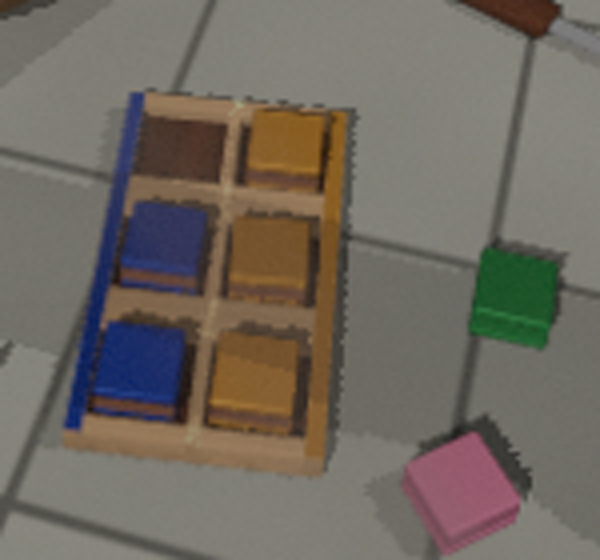

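Tray shows 5 filled, far blue pocket empty. Next the blue at (401,314) in the wrist picture, rear right compartment.

```bash
python3 - <<'E'
from h import *
P=ldpose('w17');R,q=P
im=cv2.imread('pics/raw_w17.png');crop(im,'c9',(235,180,350,265),6)
w=back('wrist',np.array([(400.5,315),(474,315),(342,315)])/1.4,[28,20,14],P);print(w.round(1),((w-q)@R).round(1))
E
```

```text
[[ 562.9 -119.1   28. ]
 [ 564.4  -79.    20. ]
 [ 568.8 -151.    14. ]] [[-18.9   5.3 117.9]
 [-21.7  45.4 125.9]
 [-23.7 -26.7 131.9]]
```

View pics/c9.png

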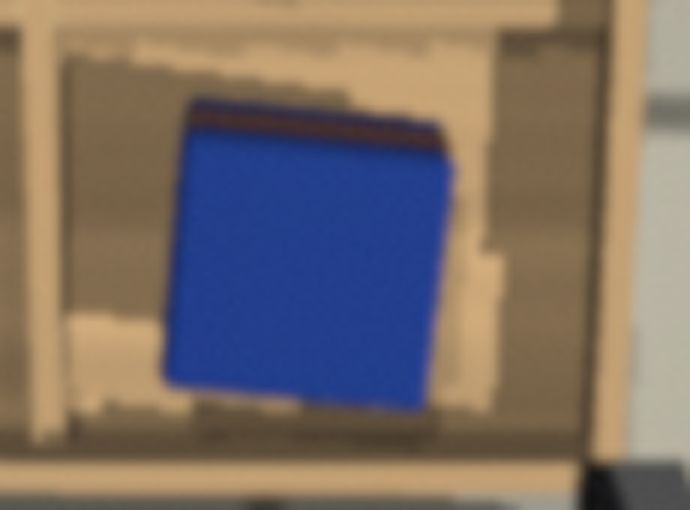

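carry_out:
  steps: [-0.95, 0.25, 1.5, 0, 0, 0, 0.05, -0.95, 0.25, 2, 0, 0, 0, 0.05, 0, 0, 2.5, 0, 0, 1.1, 0.05, 0, 0, 2.5, 0, 0, 0, 0.05, 0, 0, 2.2, 0, 0, 0, 0.05, 0, 0, 1.4, 0, 0, 0, 0.05, 0, 0, 0.65, 0, 0, 0, 0.05, 0, 0, 0, 0, 0, 0, 0.05, 0, 0, 0, 0, 0, 0, -1, 0, 0, 0, 0, 0, 0, -1, 0, 0, 0, 0, 0, 0, -1, 0, 0, 0, 0, 0, 0, -1, 0, 0, 0, 0, 0, 0, -1, 0, 0, 0, 0, 0, 0, -1, 0, 0, 0, 0, 0, 0, -1]

```text
time_s: 28.27
eef_pos: [563.5, -119.7, 19.2]
ee_rot: [0.001, 0.032, 0.999, -0.0]
force: [0.2, 0.8, 6.7]
grip_width: 0.382
```

```bash
python3 - <<'E'
from h import *
im,p=shot('wrist','w18',None,1.4);R,q=p;print(q);w=np.array([532.6,191.3,90]);print(R.T@(w-q))
print(np.degrees(np.arctan2(-R[1,0],-R[0,0])))
E
```

```text
[ 563.49037156 -119.74000901   19.17492852]
[ 50.78843414 308.36858811 -71.03268147]
-3.6978095742409343
```

View pics/w18.png

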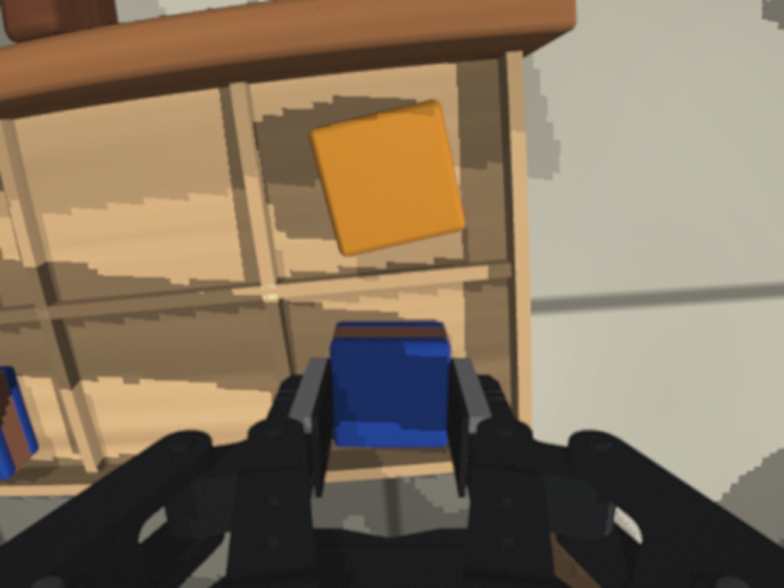

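carry_out:
  steps: [0, 0, -0.8, 0, 0, 0, -1, 0, 0, -2.5, 0, 0, 0, -1, 0, 0, -3, 0, 0, 0, -1, 0.1, 0.7, -3, 0, 0, 0, -1, 0.5, 2.5, -2, 0, 0, 0, -1, 0.57, 3.45, 0, 0, 0, 0, -1, 0.57, 3.45, 0, 0, 0, 0, -1, 0.57, 3.45, 0, 0, 0, 0, -1, 0.57, 3.45, 0, 0, 0, 0, -1, 0.57, 3.45, 0, 0, 0, 0, -1, 0.57, 3.45, 0, 0, 0, 0, -1, 0.57, 3.45, 0, 0, 0, 0, -1, 0.5, 3.45, 0, 0, 0, 0, -1, 0, 0, 1, 0, 0, -0.9, -1, 0, 0, 2, 0, 0, -0.9, -1, 0, 0, 1, 0, 0, -0.9, -1, 0, 0, 0, 0, 0, 0, -1, 0, 0, 0, 0, 0, 0, -1]

```text
time_s: 29.82
eef_pos: [532.0, 191.0, 91.6]
ee_rot: [-0.0, -0.084, 0.996, -0.0]
force: [0.7, 0.2, -0.1]
grip_width: 0.383
```

```bash
python3 - <<'E'
from h import *
im,p=shot('wrist','w19',None,1.4);R,q=p;print(q);w=np.array([532.6,191.3,17.5]);print(R.T@(w-q))
print(np.degrees(np.arctan2(-R[1,0],-R[0,0])))
crop(im,'c10',(220,180,340,330),4)
E
```

```text
[532.03311954 191.02315124  91.57090525]
[-0.64296205  0.17610107 74.07059195]
9.665267707879597
```

View pics/w19.png

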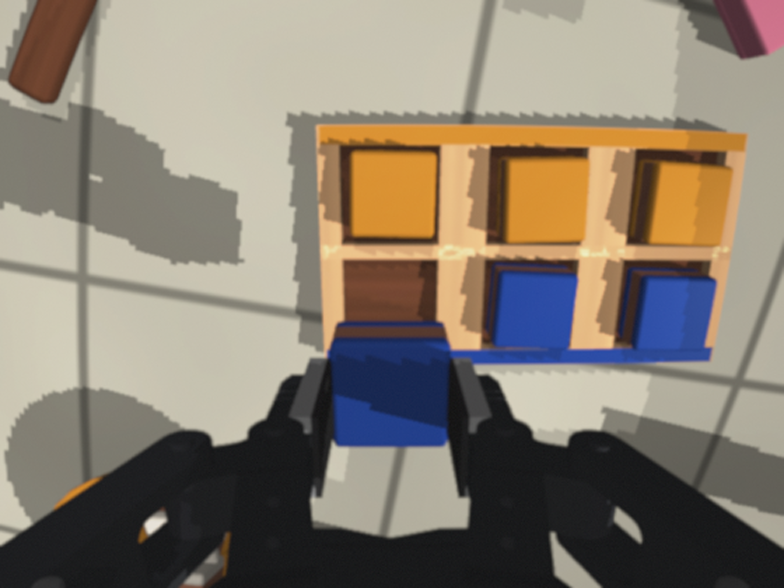

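View pics/c10.png

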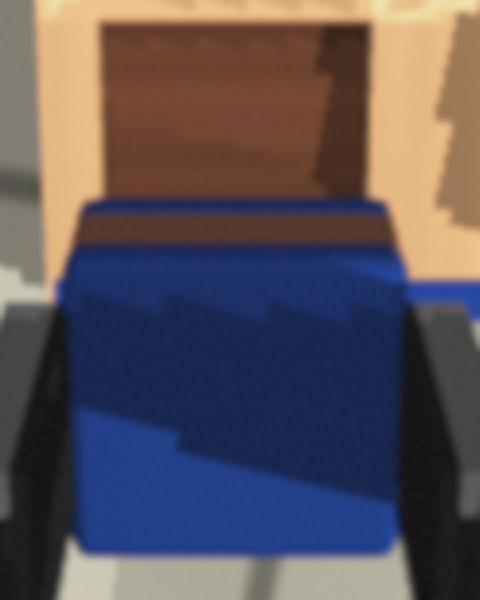

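carry_out:
  steps: [-0.15, 0, 1.5, 0, 0, 0, -1, 0, 0, 2, 0, 0, 0, -1, 0, 0, 1.6, 0, 0, 0, -1, 0, 0, 1.1, 0, 0, 0, -1, 0, 0, 0.6, 0, 0, 0, -1, 0, 0, 0.4, 0, 0, 0, -1, 0, 0, 0.2, 0, 0, 0, -1, 0, 0, 0, 0, 0, 0, -1, 0, 0, 0, 0, 0, 0, -1]

```text
time_s: 30.62
eef_pos: [534.0, 191.4, 18.0]
ee_rot: [0.001, -0.085, 0.996, 0.0]
force: [0.2, -0.2, -0.2]
grip_width: 0.379
```

```bash
python3 - <<'E'
from h import *
im,p=shot('wrist','w20',None,1.4);R,q=p;print(q)
E
```

```text
[533.9974217  191.37887673  17.98082862]
```

View pics/w20.png

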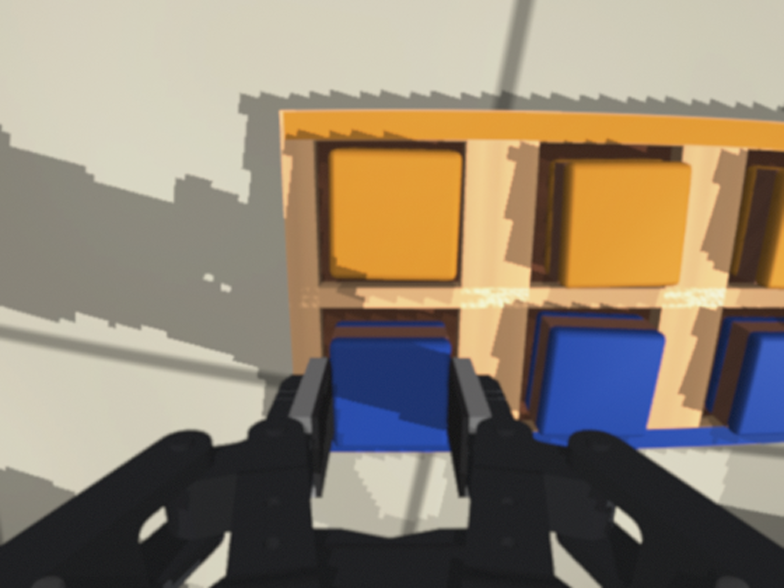

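carry_out:
  steps: [0, 0, 0, 0, 0, 0, 0.1, 0, 0, 0, 0, 0, 0, 0.1, 0, 0, 0, 0, 0, 0, 0.1, 0, 0, -1.5, 0, 0, 0, 0.1, 0, 0, -3, 0, 0, 0, 0.1, 0, 0, -3, 0, 0, 0, 0.1, 1.2, 3.1, -3, 0, 0, 0, 0.1, 1.2, 3.1, -1, 0, 0, 0, 0.1, 0, 0, 0, 0, 0, 0, 0.1, 0, 0, 0, 0, 0, 0, 0.1]

```text
time_s: 31.5
eef_pos: [500.2, 247.5, 131.0]
ee_rot: [0.001, -0.087, 0.996, 0.0]
force: [-0.0, -0.9, -1.0]
grip_width: 0.548
```

```bash
python3 - <<'E'
from h import *
im,p=shot('wrist','w21',None,1.4);R,q=p;print(q)
im,p=shot('scene','s2',None,1.4)
E
```

```text
[500.15511314 247.4570679  131.0297288 ]
```

View pics/w21.png

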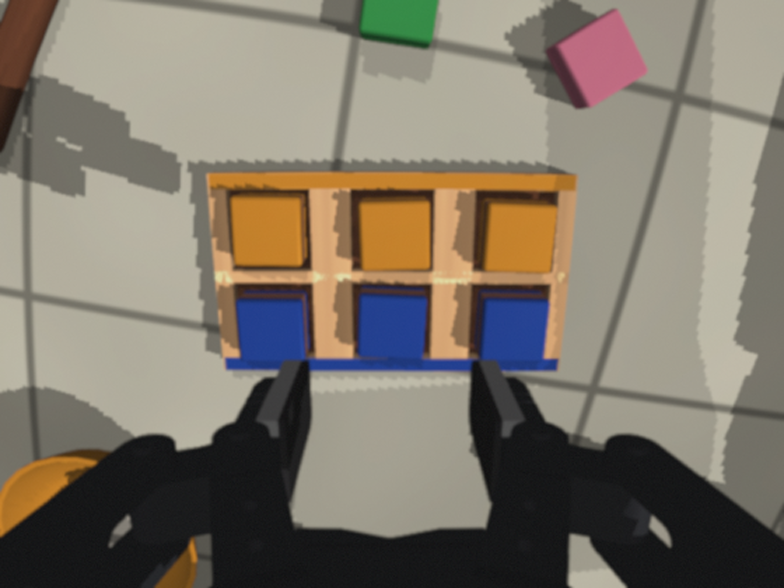

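View pics/s2.png

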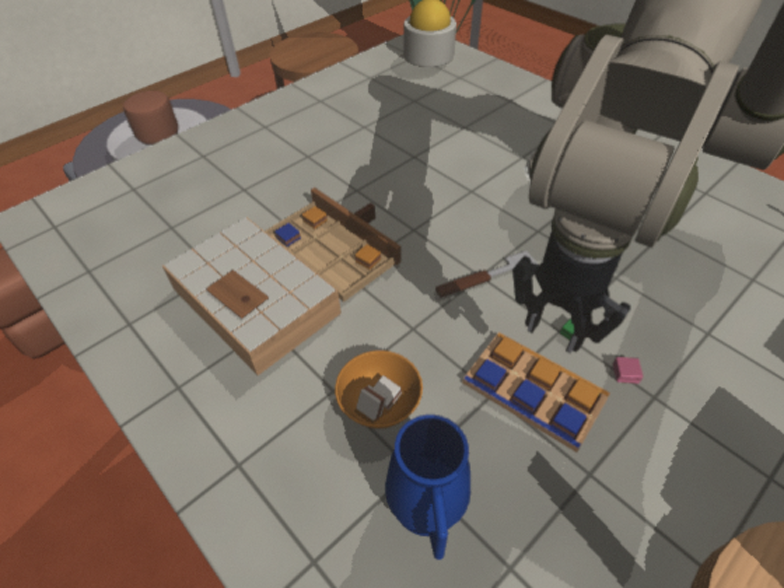

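```bash
python3 - <<'E'
from h import *
P=ldpose('w21')
b=[(231,195,306,266),(360,198,430,270),(486,200,556,271),(238,296,305,360),(359,294,425,358),(484,295,547,359)]
c=np.array([498.5,248.3]);a=np.radians(9.8);A=np.array([[np.cos(a),np.sin(a)],[-np.sin(a),np.cos(a)]])
t=back('wrist',np.array([((q[0]+q[2])/2,(q[1]+q[3])/2) for q in b])/1.4,26,P);print(((t[:,:2]-c)@A.T).round(1))
R,q=P;w=np.array([420,-193,40]);print(R.T@(w-q))
E
```

```text
[[-26.5 -59.6]
 [-24.7   1. ]
 [-24.3  61.6]
 [ 23.2 -61.1]
 [ 21.9  -0.3]
 [ 22.5  62.1]]
[ 155.05404334 -420.04217855   90.7551334 ]
```

carry_out:
  steps: [0.5, -1.6, 0, 0, 0, 0, 0, 1.1, -3.4, 0, 0, 0, 0, 0, 1.1, -3.4, 0, 0, 0, 0, 0, 1.1, -3.4, 0, 0, 0, 0, 0, 1.1, -3.4, 0, 0, 0, 0, 0, 1.1, -3.4, 0, 0, 0, 0, 0, 1.1, -3.4, 0, 0, 0, 0, 0, 1.1, -3.4, 0, 0, 0, 0, 0, 1.1, -3.4, 0, 0, 0, 0, 0, 1.1, -3.4, 0, 0, 0, 0, 0, 1.1, -3.4, 0, 0, 0, 0, 0, 1.1, -3.4, 0, 0, 0, 0, 0, 0.9, -3.4, 0, 0, 0, 0, 0, 0, 0, 0, 0, 0, 0.8, 0, 0, 0, 0, 0, 0, 0.8, 0, 0, 0, 0, 0, 0, 0, 0, 0, 0, 0, 0, 0, 0, 0]

```text
time_s: 33.02
eef_pos: [439.3, -194.9, 129.7]
ee_rot: [-0.0, -0.016, 1.0, 0.0]
force: [0.3, 0.7, -0.9]
grip_width: 0.5
```

```bash
python3 - <<'E'
from h import *
im,p=shot('wrist','w22',None,1.4);R,q=p;print(q,R.T@(np.array([440.4,-193.3,20])-q),np.degrees(np.arctan2(-R[1,0],-R[0,0])))
E
```

```text
[ 439.31547942 -194.93621764  129.71708889] [ -1.22996254   1.53565508 109.71700845] 1.8546947924477153
```

View pics/w22.png

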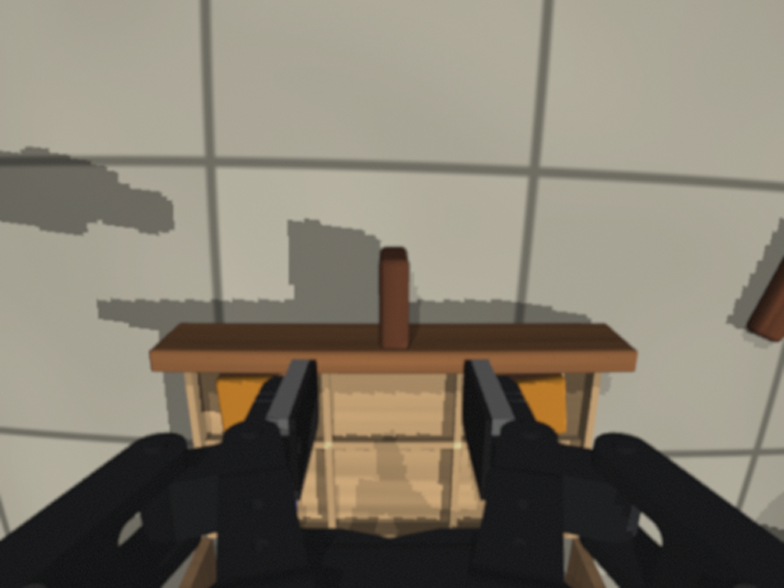

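Drawer still out; pull at (394,300). All left-over spares in place. Grip the pull and push.

carry_out:
  steps: [0, 0.15, 2, 0, 0, 0, 0, 0, 0, 2.5, 0, 0, 0, 0, 0, 0, 2.5, 0, 0, 0, 0, 0, 0, 2.2, 0, 0, 0, 0, 0, 0, 1.2, 0, 0, 0, 0, 0, 0, 0.5, 0, 0, 0, 0, 0, 0, 0, 0, 0, 0, 0, 0, 0, 0, 0, 0, 0, -1, 0, 0, 0, 0, 0, 0, -1, 0, 0, 0, 0, 0, 0, -1, 0, 0, 0, 0, 0, 0, -1, 0, 0, 0, 0, 0, 0, -1, 0, 0, 0, 0, 0, 0, -1, 0, 0, 0, 0, 0, 0, -1]
  grip_force: 60

```text
time_s: 34.23
eef_pos: [440.3, -193.2, 22.3]
ee_rot: [0.001, -0.016, 1.0, -0.001]
force: [-1.0, 1.8, 6.8]
grip_width: 0.153
```

carry_out:
  steps: [-0.3, 0, 0, 0, 0, 0, -1, -0.7, 0, 0, 0, 0, 0, -1, -1, 0, 0, 0, 0, 0, -1, -1, 0, 0, 0, 0, 0, -1, -1, 0, 0, 0, 0, 0, -1, -1, 0, 0, 0, 0, 0, -1, -1, 0, 0, 0, 0, 0, -1, -1, 0, 0, 0, 0, 0, -1, -1, 0, 0, 0, 0, 0, -1, -1, 0, 0, 0, 0, 0, -1, -1, 0, 0, 0, 0, 0, -1, -1, 0, 0, 0, 0, 0, -1, -1, 0, 0, 0, 0, 0, -1, -0.8, 0, 0, 0, 0, 0, -1, -0.4, 0, 0, 0, 0, 0, -1, 0, 0, 0, 0, 0, 0, -1, 0, 0, 0, 0, 0, 0, -1]

```text
time_s: 35.65
eef_pos: [572.5, -189.1, 22.3]
ee_rot: [0.001, -0.016, 1.0, -0.001]
force: [1.6, -0.4, 5.7]
grip_width: 0.151
```

carry_out:
  steps: [-0.3, 0, 0, 0, 0, 0, -1, -0.2, 0, 0, 0, 0, 0, -1, -0.1, 0, 0, 0, 0, 0, -1, 0, 0, 0, 0, 0, 0, -1, 0, 0, 0, 0, 0, 0, -1]

```text
time_s: 36.07
eef_pos: [578.1, -188.9, 22.3]
ee_rot: [0.001, -0.016, 1.0, -0.001]
force: [0.7, 0.5, 6.3]
grip_width: 0.145
```

carry_out:
  steps: [-0.2, 0, 0, 0, 0, 0, -1, -0.2, 0, 0, 0, 0, 0, -1, 0, 0, 0, 0, 0, 0, -1, 0, 0, 0, 0, 0, 0, -1]

```text
time_s: 36.4
eef_pos: [579.8, -188.8, 22.3]
ee_rot: [-0.002, -0.016, 1.0, 0.0]
force: [-13.9, -0.7, 13.9]
grip_width: 0.154
```

```bash
python3 - <<'E'
from h import *
im,p=shot('scene','s3',(110,140,270,270),4.5);print(readout.sense()['force'])
E
```

```text
[-14.31574694  -1.36139717  13.67210135]
```

View pics/s3.png

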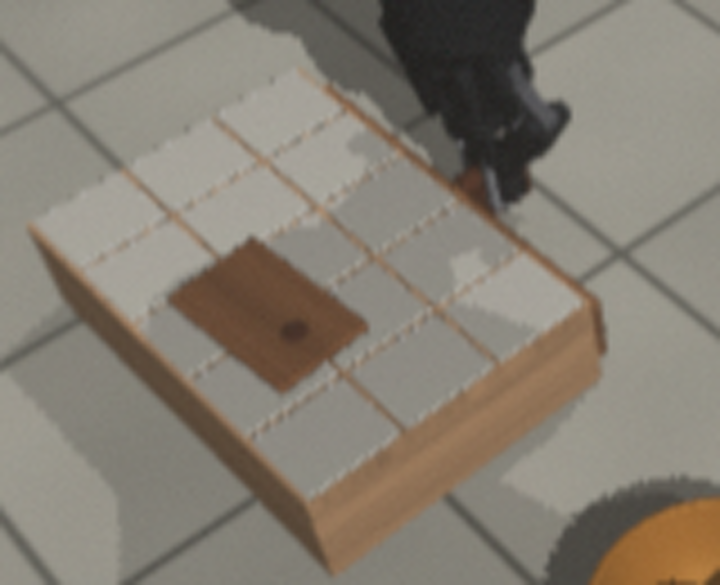

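carry_out:
  steps: [0, 0, 0, 0, 0, 0, 0, 0, 0, 0, 0, 0, 0, 0, 0, 0, 0, 0, 0, 0, 0, 0, 0, 0, 0, 0, 0, 0, 0, 0, -2, 0, 0, 0, 0, 0, 0, -3, 0, 0, 0, 0, 0, 0, -3, 0, 0, 0, 0, 3, 0, -3, 0, 0, 0, 0, 3, 0, -2, 0, 0, 0, 0, 0, 0, 0, 0, 0, 0, 0, 0, 0, 0, 0, 0, 0, 0]

```text
time_s: 37.37
eef_pos: [522.0, -190.7, 152.0]
ee_rot: [0.001, -0.015, 1.0, -0.001]
force: [0.5, -0.1, -0.4]
grip_width: 0.501
```

```bash
python3 - <<'E'
from h import *
im,p=shot('wrist','w23',None,1.4);print(p)
im,_=shot('side','sd2',None,1.4)
im,_=shot('scene','s4',None,1.4)
E
```

```text
(array([[-0.99952951, -0.03059149,  0.002217  ],
       [-0.03059435,  0.99953108, -0.00126648],
       [-0.00217722, -0.00133371, -0.99999674]]), array([ 522.03607678, -190.67185409,  151.96751555]))
```

View pics/w23.png

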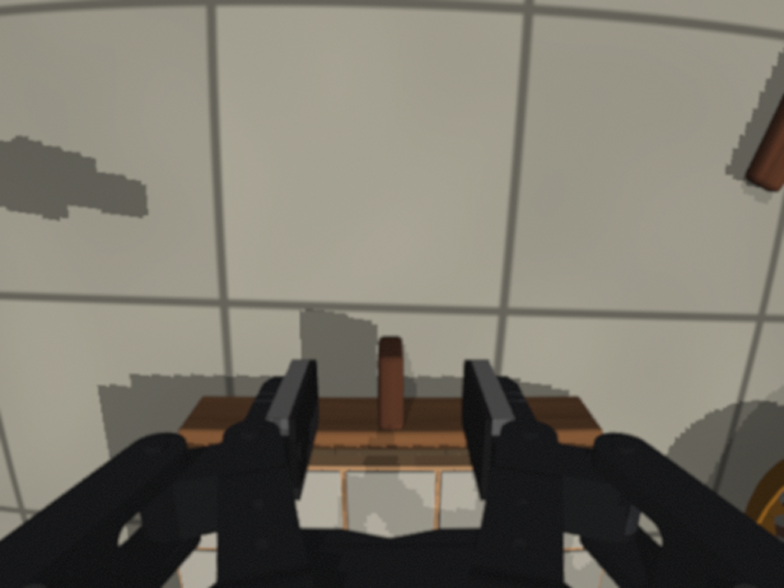

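View pics/sd2.png

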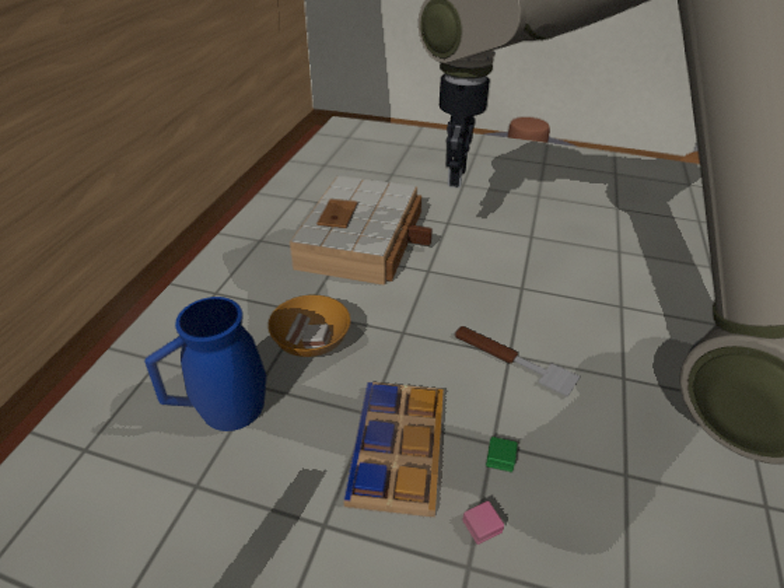

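View pics/s4.png

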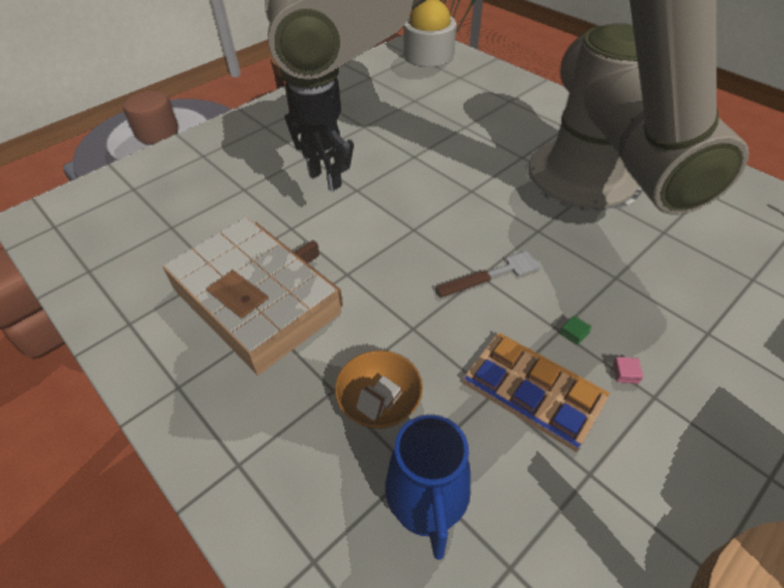

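```bash
python3 - <<'E'
from h import *
P=ldpose('w23')
print(back('wrist',np.array([(390,355),(391,429)])/1.4,46,P).round(1))
from rig import finish_job
print(finish_job())
E
```

```text
[[ 558.8 -189.9   46. ]
 [ 602.1 -188.    46. ]]
the job is handed in; nothing more can be done
None
```

I finished the task and handed it in at about 37.5 s. The hand-in gives no verdict, so I can't confirm the judged result.

I moved both white tiles from the tray into the ochre bowl and pulled the drawer out about 136 mm. From it I placed one ochre spare in the middle ochre pocket and two blue spares in the empty blue pockets. I then gripped the pull and pushed the drawer shut.

**Tray:** all six pockets hold a tile of their own row's colour. In the wrist picture each measured within about 2.5 mm of its pocket centre, against the 7 mm allowed. I judged that they lie flat by eye and did not measure their height.

**Bowl and bystanders:** both white tiles are in the bowl, which is upright. The jug, scraper and rib look unmoved in the pictures, and no tile is lying about.

**Drawer:** the three left-over spares were all inside before I closed it. It stopped firmly, pushing back with about 14 N. The last wrist picture shows no gap at the front panel, which sits about 1–2 mm further in than at the start.

**Disagreement:** the arm had to push about 3 mm past where it first gripped the pull before the drawer stopped. A sliver of tiles showed behind the front panel at the start, so the drawer was probably slightly open then.

No spare appeared to get knocked aside, and I noticed no slip of the grip.

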